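# Nest three colour sample panels on one hook

### The arm

A 6-joint arm with a two-finger parallel gripper is mounted at the origin on the work surface. World frame = base frame: x ahead of the robot, y to its left, z up, the work surface at z = 0. Lengths are in m, angles in degrees, forces in N, time in s.
With the tool pointing down it reaches from about 0.225 to 0.725 m from the base axis. Payload 3.1 kg.
Tool frame: the origin (TCP) lies at the centre of the arm's flange, where the gripper is bolted on; the fingertips stand 173 mm ahead of it and the grasp point (between the pads) lies 155 mm ahead of it; z points along the fingers, y is the line along which they close (so a half turn about z gives the same grasp; the last joint's range is limited). The gripper opens to 85 mm and grips with 20 to 120 N. Pads are 22 mm wide; open, the fingers measure 114 mm over their backs; the gripper's body (76 mm by 85 mm) begins 54 mm behind the grasp point. The pads swing forward as they close: fully open they stand 13 mm farther back than shut.
Start: joints at [64.469, 2.75, 5.684, 92.934, 0, 82.678], TCP at [0.164, 0.499, 0.405] pointing down, gripper open.
Joint ranges: [-166.93, 166.93], [-56.73, 111.36], [-69.38, 81.34], [-121.58, 131.49], [-85.45, 84.26], [-180, 180]. Speed limits (degrees/s): [159.86, 159.86, 180, 180, 180, 180].

### API

Orientations are given as a 3x3 rotation matrix whose columns are the frame's x, y, z axes.
In Python, from rig import bot gives the robot as it stands.
- The arm moves only by the shell command python3 -m handwheel 'ROWS' [OPENING] [FORCE]. ROWS is a JSON object of lists of equal length, an entry for each row: "linear": the shift along the world's x, y, z in cm, a list of three; "angular": the turn, a rotation vector about the world's x, y, z in degrees, a list of three. In form: {"linear": [[tx, ty, tz], ...], "angular": [[wx, wy, wz], ...]}. A call has 1 to 8 rows; each row shifts and turns the commanded pose from where the row before left it; what a row does not reach is not made up. A row lasts 1/8 s, in which the tool goes at most 62.5 mm and 10.7 degrees, less where a joint would pass 70% of its speed; a pose out of reach is approached as far as the arm can. A call is refused whole if a number of a shift passes 6.25 or a number of a turn 10.7, either way. A call with a gripper value outside its range is refused whole. OPENING is the finger opening in cm, from 0 to 8.54, set as the call begins (- or left out, the last holds). The fingers move at their own pace and stop on an object; FORCE is the grip in N (left out, the last holds). Time passes only in rows, so rows that do not move let the fingers close. It gives the time, the measured TCP pose, the force, the opening and the grip force at its end, in the units of the state.
- bot.state(): the state, without advancing time (a new reading comes with each control period).
- bot.snapshot(name): name is "scene" or "top" or "wrist"; returns a dict with "frame" (480x640x3 uint8, red, green, blue), "z_map" (480x640 float32, m along the optical axis (not along the pixel's ray), 0 where there is no reading), "intrinsics" (3x3 intrinsics, pixels), "distortion" ([k1, k2, p1, p2, k3] as OpenCV has them; the pictures are not rectified), "R" (3x3) and "t" (3): a world point X has camera coordinates R X + t; the wrist camera has in their place "hand_eye" (4x4, takes a point from camera to tool coordinates, whose origin is the TCP and whose axes are the flange's). Camera axes: x right, y down, z forward; pixel columns grow to the right and rows downward; lengths in m; the calibration is good to about 2 mm. A picture is of the moment at which its call begins: read the wrist's pose just before it.
- bot.job_done(): hands the job in; it is judged then, once.
Trained networks look in a picture, given as the dict that the camera call returned (one of the last four; its "shot" number tells which), for a name from the list of things; names that differ only in an ending like _2 or _b are one class to them, and where a whole thing is asked for, a point or a joint stands for the part that bears it (a point fixed in the world has none). Each returns a list of dicts, best first, with "p" (0 to 1); they miss things now and then, are a little off and sometimes report something else, mostly with a low value. They report only what shows in the picture. A call takes as long as a camera call. They do not tell look-alikes from the thing itself.
- bot.regions_of(thing, picture): "mask" (480x640 bool, what is visible of it) and "bbox" ([left, top, right, bottom] in pixels, round what is visible of it).
- bot.mark_of(thing, picture): "at" ([column, row] in pixels: a listed point, or the origin of a listed thing).
The state is a dict: "t": time; "joint_positions": joint angles; "joint_vel": joint speeds; "tau": joint torques, N m; "ee_pos": TCP position; "tcp_rot": TCP orientation; "contact_force": force on the tool from outside, world axes, zero at the start; "wrist_torque": the same for the moment, N m; "opening": opening from 0.0 (shut) to 1.0 (fully open); "gripper_force": force on a finger pad.
Only numpy, scipy, OpenCV 4.12 (cv2) and the standard library are available. Lean on these libraries where they do the work, as an engineer would, in place of code of your own. Each camera call takes 0.05 s, during which the arm holds its last target. There are 200 camera calls.

### The job

Take the three flanged colour sample panels out of their stands and hang them on the steel hook over its upturned tip, fronts facing out along the bar: first the large blue one, then the medium orange, then the small yellow, each lying flat inside the flanges of the one before. Push each panel, as it is hung, firmly back along the bar until it is felt to stop (the blue against the black rubber stop pad, the others against the stack, about 10 N, held for half a second), never with 20 N or more, and lower them gently so as not to knock the hook. Leave them hanging freely and do not disturb the other things on the bench.

Things in the scene. Friction and masses are not known exactly. Their poses are not given: they have to be found in the camera images.
- hook: hook stand, fixed. Origin: at bench level under the foot of the post's front face; z up. Dark base plate x -90..+40, 150 mm wide, 12 mm high. A red post (x 0..22 mm, 34 mm wide) stands 172 mm high. A level round steel bar, 10 mm thick, axis at y = 0, z = 160 mm, runs towards -x (roughly to the robot) to x = -113 mm, then its tip slants up 12 mm to point hook_tip.
- hook_tip (a point): end of the bar's axis, at hook x = -123, z = 172 mm; the round rod end stands 5 mm beyond it all round. A panel passes the tip when its window point is 14 to 20 mm above the bar's level axis (17 is the middle), then is lowered behind the tip onto the bar. Pressed down on the bar a panel drags before it reaches the pad: ease it up about 1 mm to feel the pad.
- collar: brass collar round the bar, 31 mm in diameter, fixed; origin: centre of its front end, at hook x = -38, z = 160 mm. A 29 mm black rubber stop pad comes out of it towards -x, standing 2 to 22 mm proud (face at hook x = -40 to -60 mm), set differently each time, locked, not reported: feel for it. It is hard: the force climbs steeply.
- panel_large: large blue plastic sample panel standing upright, about 140 g. Origin: centre of the plate's underside; z up, -x is its front. Plate 8 mm thick (x -4..+4), 112 mm wide (y), 90 mm high; along both side edges a 4 mm wide, 90 mm high flange points forward (x -16..-4). A grip tab, 36 mm wide and 8 mm thick, stands up from the middle.
- panel_medium: medium orange plastic sample panel standing upright, about 140 g. Origin: centre of the plate's underside; z up, -x is its front. Plate 8 mm thick (x -4..+4), 94 mm wide (y), 90 mm high; along both side edges a 4 mm wide, 90 mm high flange points forward (x -16..-4). A grip tab, 36 mm wide and 8 mm thick, stands up from the middle.
- panel_small: small yellow plastic sample panel standing upright, about 140 g. Origin: centre of the plate's underside; z up, -x is its front. Plate 8 mm thick (x -4..+4), 76 mm wide (y), 90 mm high; along both side edges a 4 mm wide, 90 mm high flange points forward (x -16..-4). A grip tab, 36 mm wide and 8 mm thick, stands up from the middle.
- panel_large_window (a point): window in the large panel for the bar, 16 mm wide; from 27 mm below this point to a 45 degree roof with its peak 7 mm above it, which centres the panel. When it hangs this point lies on the bar's axis. 89 mm above the panel's origin; panel axes.
- panel_medium_window (a point): window in the medium panel for the bar, 16 mm wide; from 27 mm below this point to a 45 degree roof with its peak 7 mm above it, which centres the panel. When it hangs this point lies on the bar's axis. 89 mm above the panel's origin; panel axes.
- panel_small_window (a point): window in the small panel for the bar, 16 mm wide; from 27 mm below this point to a 45 degree roof with its peak 7 mm above it, which centres the panel. When it hangs this point lies on the bar's axis. 89 mm above the panel's origin; panel axes.
- panel_large_tab (a point): centre of the top edge of the large panel's tab, 128 mm above the panel's origin; panel axes. Take the tab from above by its faces (fingers closing along panel x), fingertips no more than 22 mm below this point, so that they clear the collar and the tabs hung before.
- panel_medium_tab (a point): centre of the top edge of the medium panel's tab, 152 mm above the panel's origin; panel axes. Take the tab from above by its faces (fingers closing along panel x), fingertips no more than 22 mm below this point, so that they clear the collar and the tabs hung before.
- panel_small_tab (a point): centre of the top edge of the small panel's tab, 176 mm above the panel's origin; panel axes. Take the tab from above by its faces (fingers closing along panel x), fingertips no more than 22 mm below this point, so that they clear the collar and the tabs hung before.
- stand_large: dark slotted stand holding the large panel at the start (the three stands look alike), fixed; origin under the panel's plate at bench level, panel axes. Base 60 x 124 mm, floor 12 mm high; two 124 mm long black rails, 34 mm high, with a 24 mm slot between (x -18..+6). Lift the panel straight out.
- stand_medium: the same, for the medium panel
- stand_small: the same, for the small panel
- tin: bystander: paint tin, 84 mm across, 100 mm high; origin under its centre; leave alone
- toner: bystander: toner bottle, 60 mm across, 130 mm high; origin under its centre; leave alone
- mixcup: bystander: white mixing cup, 84 mm across, 85 mm high; origin under its centre; leave alone
- spatula: bystander: spatula lying flat; leave alone
- brush: bystander: brush lying flat; leave alone
- wrench: bystander: wrench lying flat; leave alone
- spare_panel: bystander: green blank plate 100 x 70 x 8 mm lying flat, no hole; origin under its centre; leave alone
Things that resemble listed ones, but are neither listed nor needed, are in the scene too. Of the things like the panel_large, leave any that is turquoise; of the rest the smaller one is meant.

How it is judged (in metres and radians):
On the way, in this order (a step that is already met when the one before it is completed fails the run):
1. the large blue panel is on the bar and pressed against the stop pad with over 5 N (x of panel_large in the frame of hook between -0.115 and -0.035 m and y of panel_large in the frame of hook between -0.01 and 0.01 m and z of panel_large in the frame of hook between 0.066 and 0.095 m and contact force between panel_large and collar above 5 N), for 0.2 s.
2. the medium orange panel is on the bar and pressed with over 5 N against the blue one, which bears on the pad (x of panel_medium in the frame of hook between -0.115 and -0.035 m and y of panel_medium in the frame of hook between -0.01 and 0.01 m and z of panel_medium in the frame of hook between 0.066 and 0.095 m and x of panel_medium in the frame of panel_large between -0.0105 and -0.0065 m and y of panel_medium in the frame of panel_large between -0.007 and 0.007 m and contact force between panel_medium and panel_large above 5 N and contact force between panel_large and collar above 5 N), for 0.2 s.
3. the small yellow panel is on the bar and pressed with over 5 N against the stack, which bears on the pad (x of panel_small in the frame of hook between -0.115 and -0.035 m and y of panel_small in the frame of hook between -0.01 and 0.01 m and z of panel_small in the frame of hook between 0.066 and 0.095 m and x of panel_small in the frame of panel_medium between -0.0105 and -0.0065 m and y of panel_small in the frame of panel_medium between -0.007 and 0.007 m and contact force between panel_small and panel_medium above 5 N and contact force between panel_medium and panel_large above 5 N and contact force between panel_large and collar above 5 N), for 0.2 s.
At the end, for the whole second after the job is handed in: All panels hang at rest on the bar: origins 66 to 75.5 mm above the hook's, within 10 mm sideways, 0.12 rad of upright and square; blue at the pad (hook x -67 to -41 mm); orange on blue and yellow on orange, 6.5 to 10.5 mm in front (8 is touching), within 7 mm sideways (z of panel_large in the frame of hook between 0.066 and 0.0755 m and y of panel_large in the frame of hook between -0.01 and 0.01 m and angle between the x axis of each of panel_large, panel_medium, panel_small and the x axis of hook, either way round below 0.12 rad and angle between the z axis of each of panel_large, panel_medium, panel_small and the z axis of hook, either way round below 0.12 rad and z of panel_medium in the frame of hook between 0.066 and 0.0755 m and y of panel_medium in the frame of hook between -0.01 and 0.01 m and z of panel_small in the frame of hook between 0.066 and 0.0755 m and y of panel_small in the frame of hook between -0.01 and 0.01 m and x of panel_medium in the frame of panel_large between -0.0105 and -0.0065 m and y of panel_medium in the frame of panel_large between -0.007 and 0.007 m and x of panel_small in the frame of panel_medium between -0.0105 and -0.0065 m and y of panel_small in the frame of panel_medium between -0.007 and 0.007 m and linear speed of each of panel_large, panel_medium, panel_small below 0.02 m/s and angular speed of each of panel_large, panel_medium, panel_small below 0.2 rad/s and x of panel_large in the frame of hook between -0.067 and -0.041 m).
It fails at once if pushed with over 20 N on the stop pad and collar (contact force between collar and anything else above 20 N).
It fails at once if the hook knocked or forced (over 40 N) (contact force between hook and anything else above 40 N).
It fails at once if a bystander moved by over 30 mm (distance of any of tin, toner, mixcup, spatula, brush, wrench, spare_panel from where it was at the start of the episode above 0.03 m).
It also fails if it takes over 72 s, if anything falls off the work surface, if the arm or the gripper's body presses on something with over 40 N, if the wrist force passes 120 N, or if a joint passes its speed limit or range.

## Working session

There is one attempt and no reset: what is moved stays moved. The work goes in short steps, Python scripts to look and compute and a shell command to move; the robot and the scene stay as the last step left them, time stands still between calls to the robot, and variables do not carry over. Pictures are saved under pics/ and viewed, at most 10 in all, crops included, and the job is handed in when it is done.

```bash
ls; mkdir -p pics; cat > h.py <<'E'
import numpy as np, cv2
from rig import bot
def world(s,uv,z=None):
    """pixels->world via depth (or given depths)"""
    uv=np.atleast_2d(np.array(uv,float)); K=np.array(s['intrinsics']);D=np.array(s['distortion'])
    n=cv2.undistortPoints(uv[:,None],K,D)[:,0]
    if z is None: z=s['z_map'][uv[:,1].round().astype(int),uv[:,0].round().astype(int)]
    c=np.c_[n*z[:,None],z]
    return (c-np.array(s['t']))@np.array(s['R'])
def cloud(s,mask):
    v,u=np.nonzero(mask&(s['z_map']>0)); return world(s,np.c_[u,v])
def save(s,n): cv2.imwrite('pics/'+n+'.png',s['frame'][:,:,::-1])
E
python3 - <<'E'
from h import *
np.set_printoptions(precision=4,suppress=True)
for n in ['scene','top']:
    s=bot.snapshot(n); save(s,n+'0')
    for t in ['hook','collar','panel_large','panel_medium','panel_small','stand_large','stand_medium','stand_small']:
        for r in bot.regions_of(t,s)[:4]:
            if r['p']<.3: continue
            P=cloud(s,r['mask']); print(n,t,round(r['p'],2),r['bbox'],np.median(P,0),P.min(0),P.max(0)) if len(P) else 0
    for t in ['hook_tip','collar','panel_large_tab','panel_medium_tab','panel_small_tab','hook']:
        for r in bot.mark_of(t,s)[:4]:
            if r['p']>.3: print(n,'mark',t,round(r['p'],2),r['at'],world(s,r['at'])[0])
print(bot.state())
E
```

```text
pics
scene hook 0.82 [347.1, 194.4, 409.2, 268.7] [0.6243 0.1423 0.0147] [ 0.5273  0.0705 -0.003 ] [0.6989 0.2383 0.1825]
scene collar 0.76 [375.5, 205.5, 394.5, 223.6] [0.6207 0.1491 0.1714] [0.5764 0.1312 0.0033] [0.649  0.2772 0.1825]
scene collar 0.54 [275.2, 267.8, 303.9, 308.5] [ 0.4607 -0.1223  0.0153] [ 0.3999 -0.1839 -0.0025] [ 0.4913 -0.0415  0.1432]
scene panel_large 0.91 [156.9, 285.5, 199.1, 321.5] [ 0.2164 -0.3232  0.0575] [ 0.1446 -0.3737 -0.0089] [ 0.2508 -0.2524  0.1347]
scene panel_large 0.83 [279.0, 255.4, 297.7, 304.5] [ 0.4587 -0.1338  0.087 ] [ 0.4282 -0.1753  0.0146] [ 0.4722 -0.0631  0.1468]
scene panel_large 0.7 [269.9, 112.1, 294.8, 172.2] [0.2041 0.3032 0.0825] [ 0.1118  0.2428 -0.0045] [0.2241 0.464  0.1771]
scene panel_medium 0.72 [231.1, 311.1, 264.7, 352.7] [ 0.4404 -0.3019  0.087 ] [ 0.38   -0.3447 -0.0033] [ 0.4542 -0.2205  0.1725]
scene panel_small 0.87 [329.5, 303.6, 351.5, 341.9] [ 0.6549 -0.1872  0.0973] [ 0.6313 -0.2157  0.0154] [ 0.6627 -0.1391  0.1971]
scene panel_small 0.66 [236.6, 390.4, 283.1, 426.6] [ 0.5526 -0.4611  0.0082] [ 0.497  -0.516
[... 4207 characters left out ...]
.004 ]
top mark panel_small_tab 0.59 [411.2, 260.4] [ 0.4384 -0.2962  0.0514]
top mark hook 0.83 [257.9, 195.0] [0.6212 0.1416 0.1708]
{'t': 1.5, 'joint_positions': array([64.4686,  2.7512,  5.6845, 92.9325,  0.0005, 82.6755]), 'joint_vel': array([ 0.0502, -0.0365,  0.1238,  0.1055, -0.0149, -0.126 ]), 'tau': array([ -0.0014, -33.8641,  32.0144,   0.0015,  -0.0003,   0.    ]), 'ee_pos': array([0.1641, 0.4987, 0.4047]), 'tcp_rot': array([[-0.9499,  0.3125, -0.    ],
       [ 0.3125,  0.9499,  0.    ],
       [ 0.    ,  0.    , -1.    ]]), 'contact_force': array([-0.469 , -1.051 ,  0.2161]), 'wrist_torque': array([-0.0538, -0.0196, -0.0027]), 'gripper_force': 0.0, 'opening': 1.001205042468217}
```

View pics/scene0.png

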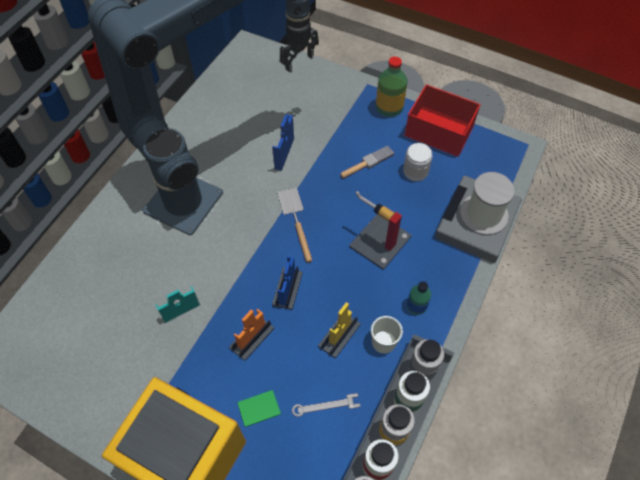

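```bash
python3 -c "
import cv2,numpy as np
s=cv2.imread('pics/scene0.png');f=lambda a,x,y:cv2.resize(a[y-36:y+36,x-48:x+48],(384,288),interpolation=2)
t=cv2.imread('pics/top0.png')
cv2.imwrite('pics/crop.png',np.vstack([np.hstack([f(s,180,305),f(s,290,282)]),np.hstack([f(s,282,142),f(t,355,258)])]))"
```

```text
(no output)
```

View pics/crop.png

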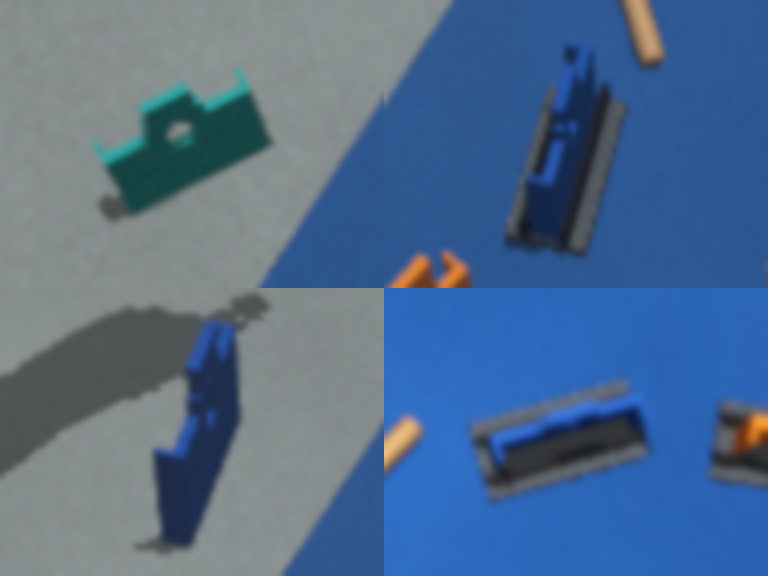

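Blue candidates: turquoise at (178,303) – to be left; big blue with no stand at (285,142), about 170 mm tall – too large; blue in a slotted stand at (288,282), about 128 mm – the smaller of the rest, and the one meant. The crop confirms it, with its flanges facing the robot.

```bash
cat > fit.py <<'E'
from h import *
np.set_printoptions(precision=4,suppress=True)
def line(P): # direction & mean in xy
    m=np.median(P,0); vx,vy,*_=cv2.fitLine(P[:,:2].astype(np.float32),cv2.DIST_HUBER,0,.01,.01).ravel(); return m,np.degrees(np.arctan2(vy,vx))
E
python3 - <<'E'
from fit import *
W=[]
for n in ['scene','top']:
    s=bot.snapshot(n); P=cloud(s,np.ones((480,640),bool))
    def box(c,r,z0,z1): 
        return P[(np.hypot(*(P[:,:2]-c).T)<r)&(P[:,2]>z0)&(P[:,2]<z1)]
    for t,c,zt in [('L',(.455,-.123),.140),('M',(.44,-.298),.164),('S',(.652,-.178),.188)]:
        Q=box(c,.095,.025,.045); r=cv2.minAreaRect(Q[:,:2].astype(np.float32))
        T=box(c,.06,zt-.02,zt+.01)
        B=box(c,.08,.05,.2)
        print(n,t,'rails',len(Q),r,'tab',len(T),T.mean(0),T.max(0)[2],line(T)[1],'body',line(B))
    B=box((.62,.147),.15,.006,.022); print(n,'base',len(B),cv2.minAreaRect(B[:,:2].astype(np.float32)))
    B=box((.62,.147),.15,.145,.2); print(n,'bar',len(B),line(B), B[B[:,0].argmin()],B[B[:,1].argmax()],B.max(0),B.min(0))
E
```

```text
scene L rails 212 ((0.45291632413864136, -0.11533579975366592), (0.04678911343216896, 0.12694789469242096), 14.630010604858398) tab 59 [ 0.4564 -0.1218  0.1358] 0.14844672181750848 -77.51969 body (array([ 0.4577, -0.1291,  0.0968]), np.float32(-76.86099))
scene M rails 243 ((0.4347531795501709, -0.29759371280670166), (0.12506866455078125, 0.0385473258793354), 78.49300384521484) tab 85 [ 0.4401 -0.2984  0.1597] 0.1717588754323055 78.56161 body (array([ 0.4405, -0.3005,  0.0986]), np.float32(78.276535))
scene S rails 240 ((0.6687583923339844, -0.1738419234752655), (0.1534954160451889, 0.08573060482740402), 41.269195556640625) tab 76 [ 0.6543 -0.1776  0.1851] 0.196039030323303 78.60936 body (array([ 0.655 , -0.1843,  0.104 ]), np.float32(78.44457))
scene base 2065 ((0.6202680468559265, 0.1449195295572281), (0.2950475811958313, 0.2927418053150177), 29.243513107299805)
scene bar 423 (array([0.6274, 0.1503, 0.1694]), np.float32(-13.217486)) [0.5232 0.1723 0.1728] [0.5294 0.18   0.1672] [0.6717 0.18   0.1839] [0.5232 0.1229 0.1452]
top L rails 142 ((0.4512099325656891, -0.11855221539735794)
[... 271 characters left out ...]
907, 0.037079520523548126), 78.64012145996094) tab 54 [ 0.4422 -0.2962  0.1604] 0.172595699269729 77.58663 body (array([ 0.4402, -0.2955,  0.1019]), np.float32(78.1269))
top S rails 177 ((0.6814533472061157, -0.18319517374038696), (0.12310942262411118, 0.10292255133390427), 83.69599151611328) tab 64 [ 0.6534 -0.1775  0.1837] 0.19363863074203477 82.03266 body (array([ 0.6512, -0.1778,  0.1076]), np.float32(80.022026))
top base 1856 ((0.6197630763053894, 0.1514360010623932), (0.2947843372821808, 0.2863706052303314), 4.502150535583496)
top bar 406 (array([0.6208, 0.1552, 0.17  ]), np.float32(-11.447043)) [0.5232 0.1721 0.1749] [0.5358 0.1759 0.1665] [0.6705 0.1759 0.1815] [0.5232 0.129  0.146 ]
```

```bash
python3 -m handwheel '{"linear":[[4.2,-4.2,0.3],[4.2,-4.2,0.3],[4.2,-4.2,0.3],[4.2,-4.2,0.3],[4.2,-4.2,0.3],[4.2,-4.2,0.3],[4.2,-4.2,0.3],[4.2,-4.2,0.3]],"angular":[[0,0,-10.5],[0,0,-10.5],[0,0,-10.5],[0,0,-10.5],[0,0,-10.5],[0,0,-10.5],[0,0,-10.5],[0,0,-10.5]]}' && cat >> h.py <<'E'
def wrist():
    """wrist snapshot with R,t set to the world"""
    st=bot.state(); s=bot.snapshot('wrist'); T=np.eye(4);T[:3,:3]=st['tcp_rot'];T[:3,3]=st['ee_pos']
    C=np.linalg.inv(T@np.array(s['hand_eye'])); s['R'],s['t']=C[:3,:3],C[:3,3]; return s
E
python3 - <<'E'
from fit import *
s=wrist(); save(s,'w1'); print(np.array(s['hand_eye']),bot.state()['ee_pos'])
np.savez('w1.npz',**{k:s[k] for k in('frame','z_map','intrinsics','distortion','R','t')})
for t in ['hook_tip','collar','hook']:
    for r in bot.mark_of(t,s)[:2]: print(t,r['p'],r['at'],world(s,r['at']))
P=cloud(s,np.ones((480,640),bool)); print(P.min(0),P.max(0))
B=P[(P[:,2]>.15)&(P[:,2]<.19)&(P[:,0]>.4)]; print(len(B),line(B),B.min(0),B.max(0))
E
```

```text
t: 2.6
ee_pos: [0.5012, 0.1611, 0.429]
tcp_rot: [[0.218, 0.976, 0.001], [0.976, -0.218, 0.0], [0.001, 0.001, -1.0]]
contact_force: [1.0, 0.9, 0.7]
opening: 1.001
gripper_force: 0.0
[[-0.0003 -0.9566 -0.2913  0.0736]
 [ 1.     -0.0001 -0.0006 -0.0009]
 [ 0.0006 -0.2913  0.9566  0.031 ]
 [ 0.      0.      0.      1.    ]] [0.5056 0.1563 0.4281]
hook_tip 0.59 [358.8, 217.0] [[0.525  0.1753 0.1774]]
collar 0.77 [492.8, 211.7] [[0.6031 0.1603 0.1732]]
hook 0.79 [463.3, 174.5] [[0.6403 0.1517 0.0114]]
hook 0.67 [583.8, 378.6] [[0.5677 0.1582 0.3172]]
[ 0.0545 -0.307  -0.0031] [0.8432 0.4228 0.3522]
8515 (array([0.6166, 0.16  , 0.1712]), np.float32(-10.234361)) [0.5203 0.1289 0.15  ] [0.6694 0.178  0.1778]
```

View pics/w1.png

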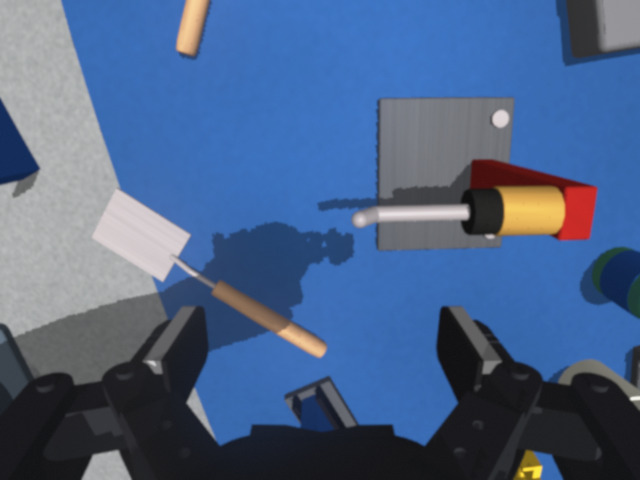

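The wrist picture shows the hook from above: tip (360,218), steel bar to (465,212), black pad (465–500), brass collar to (563,210), red post beyond. The stand of the blue panel peeks in at (320,400).

```bash
cat >> fit.py <<'E'
def onplane(s,uv,z):
    n=cv2.undistortPoints(np.array(uv,float).reshape(-1,1,2),np.array(s['intrinsics']),np.array(s['distortion']))[:,0]
    d=np.c_[n,np.ones(len(n))]@s['R']; c=-s['R'].T@s['t']
    return c+d*((z-c[2])/d[:,2])[:,None]
E
python3 - <<'E'
from fit import *
s=dict(np.load('w1.npz'))
P=world(s,np.stack(np.meshgrid(np.arange(640),np.arange(480)),-1).reshape(-1,2),s['z_map'].reshape(-1)).reshape(480,640,3)
high=(P[...,2]>.135)&(P[...,2]<.2)
pts=[]
for u in list(range(385,460,5))+list(range(470,498,5))+list(range(510,556,5)):
    v=np.nonzero(high[180:250,u])[0]+180
    pts.append((u,(v.min()+v.max())/2,len(v)))
pts=np.array(pts); X=onplane(s,pts[:,:2],.16)
for a,b in zip(pts,X): print(a,b)
(k,c)=np.polyfit(X[:,0],X[:,1],1); print('all yaw',np.degrees(np.arctan(k)),'y at x=.6',k*.6+c, 'resid',(X[:,1]-k*X[:,0]-c)*1e3)
# height of bar top
for u in (400,430,450,482,530): 
    v=np.nonzero(high[180:250,u])[0]+180; print(u,P[v,u,2].max(),np.percentile(P[v,u,2],80))
# base plate
B=P[(P[...,2]>.007)&(P[...,2]<.018)&(P[...,0]>.5)&(P[...,1]>.05)&(P[...,1]<.25)&(np.indices((480,640))[0]<300)]
print('base',cv2.minAreaRect(B[:,:2].astype(np.float32)))
v,u=np.nonzero(high[190:245,340:380]);print('tip leftmost',u.min()+340, v[u==u.min()].mean()+190, onplane(s,[[u.min()+340,v[u==u.min()].mean()+190]],.172))
E
```

```text
[385.  213.5  16. ] [0.5418 0.1694 0.16  ]
[390.  213.5  16. ] [0.5449 0.1687 0.16  ]
[395.  213.5  16. ] [0.5479 0.1681 0.16  ]
[400.  213.5  16. ] [0.5509 0.1674 0.16  ]
[405.  213.5  16. ] [0.5539 0.1667 0.16  ]
[410.  213.5  16. ] [0.557  0.1661 0.16  ]
[415.  213.5  16. ] [0.56   0.1654 0.16  ]
[420. 213.  17.] [0.5631 0.165  0.16  ]
[425. 213.  17.] [0.5661 0.1644 0.16  ]
[430.  212.5  16. ] [0.5692 0.164  0.16  ]
[435.  212.5  16. ] [0.5723 0.1633 0.16  ]
[440.  212.5  16. ] [0.5753 0.1627 0.16  ]
[445.  212.5  16. ] [0.5784 0.162  0.16  ]
[450.  212.5  16. ] [0.5815 0.1613 0.16  ]
[455. 212.  17.] [0.5846 0.161  0.16  ]
[470. 211.  47.] [0.594  0.1596 0.16  ]
[475. 211.  47.] [0.5971 0.1589 0.16  ]
[480. 211.  47.] [0.6002 0.1582 0.16  ]
[485. 211.  46.] [0.6034 0.1575 0.16  ]
[490. 211.  47.] [0.6065 0.1568 0.16  ]
[495.  210.5  50. ] [0.6097 0.1565 0.16  ]
[510. 211.  49.] [0.6192 0.1541 0.16  ]
[515.  210.5  50. ] [0.6224 0.1537 0.16  ]
[520.  210.5  50. ] [0.6256 0.153  0.16  ]
[525.  210.5  50. ] [0.6288 0.1523 0.16  ]
[530.  210.5  49. ] [0.6321 0.1516 0.16  ]
[535.  20
[... 188 characters left out ...]
494 0.16  ]
all yaw -10.274684322686104 y at x=.6 0.15833346397520487 resid [ 0.5331  0.4126  0.2924  0.1725  0.0529 -0.0663 -0.1853  0.0182 -0.1
  0.1045 -0.0129 -0.13   -0.2468 -0.3634 -0.1562  0.1456  0.0313 -0.0828
 -0.1967 -0.3103 -0.098  -0.7622 -0.5474 -0.6591 -0.7707 -0.882   0.9772
  1.1974  1.0904  0.6546 -0.1124]
400 0.1658354719190441 0.16514929488945063
430 0.16609908397682668 0.16521035741552667
450 0.16540980199820646 0.1645919347577117
482 0.17461729472945295 0.17361124931017416
530 0.1760291059323234 0.1745657413628422
base ((0.6819222569465637, 0.16628126800060272), (0.1970909684896469, 0.24493177235126495), 78.84086608886719)
tip leftmost 351 218.5 [[0.5206 0.174  0.172 ]]
```

```bash
cat >> fit.py <<'E'
def hookfit(s):
    P=world(s,np.stack(np.meshgrid(np.arange(640),np.arange(480)),-1).reshape(-1,2),s['z_map'].reshape(-1)).reshape(480,640,3)
    high=(P[...,2]>.135)&(P[...,2]<.2)&(P[...,0]>.51)&(P[...,1]>.1)
    n,lab,st,_=cv2.connectedComponentsWithStats(high.astype(np.uint8)); high=lab==1+st[1:,4].argmax()
    us=np.nonzero(high.any(0))[0]; pts=[]
    for u in us:
        v=np.nonzero(high[:,u])[0]; pts.append((u,(v.min()+v.max())/2,len(v)))
    pts=np.array(pts); i=np.nonzero(pts[:,2]>30)[0][0]; print('tip u',us[0],'pad u',pts[i])
    X=onplane(s,pts[i-70:i+30,:2],.16); k,c=np.polyfit(X[:,0],X[:,1],1)
    print('yaw',np.degrees(np.arctan(k)),'y(.6)',k*.6+c,'pad front',onplane(s,pts[i:i+1,:2],.17),'tip end',onplane(s,pts[:1,:2],.172))
E
python3 - <<'E'
from fit import *
hookfit(dict(np.load('w1.npz')))
print(bot.state()['t'],bot.state()['ee_pos']); s=wrist(); hookfit(s)
print(bot.state()['t'],bot.state()['ee_pos']); s=bot.snapshot('top');hookfit(s)
E
```

```text
tip u 351 pad u [462. 212.  32.]
yaw -10.52459352505588 y(.6) 0.1581754569455062 pad front [[0.5859 0.1631 0.17  ]] tip end [[0.5206 0.174  0.172 ]]
2.8 [0.5007 0.1617 0.4283]
tip u 353 pad u [464.  212.5  34. ]
yaw -10.394130126954366 y(.6) 0.15831544429824812 pad front [[0.5858 0.1637 0.17  ]] tip end [[0.5205 0.174  0.172 ]]
2.85 [0.5    0.1626 0.4286]
tip u 161 pad u [168. 110.  31.]
yaw 82.03948609653871 y(.6) -1.632061130633911 pad front [[0.8817 0.4019 0.17  ]] tip end [[0.8819 0.4221 0.172 ]]
```

```bash
python3 -m handwheel '{"linear":[[-0.6,-5.2,0],[-0.6,-5.2,0],[-0.6,-5.2,0],[-0.6,-5.2,0],[-0.6,-5.2,0],[-0.6,-5.2,0],[0,0,0]],"angular":[[0,0,4.3],[0,0,4.3],[0,0,4.3],[0,0,4.3],[0,0,4.3],[0,0,4.5],[0,0,0]]}' && cat >> fit.py <<'E'
def panelfit(s,c,ztab,w,ext=0):
    """tab top edge, body, in world; c approx xy"""
    P=world(s,np.stack(np.meshgrid(np.arange(640),np.arange(480)),-1).reshape(-1,2),s['z_map'].reshape(-1)).reshape(480,640,3)
    near=np.hypot(P[...,0]-c[0],P[...,1]-c[1])<.075
    for nm,z0,z1 in (('tabtop',ztab-.004,ztab+.006),('tab',ztab-.02,ztab+.006),('shoulder',.098,.106),('rails',.030,.039)):
        Q=P[near&(P[...,2]>z0)&(P[...,2]<z1)]
        if len(Q)>20:
            (cx,cy),d,a=cv2.minAreaRect(Q[:,:2].astype(np.float32)); print(nm,len(Q),'med',np.median(Q,0),'rect',round(cx,4),round(cy,4),np.round(d,4),round(a,1),'line',line(Q)[1])
E
python3 - <<'E'
from fit import *
s=wrist(); save(s,'w2'); print(bot.state()['ee_pos'])
panelfit(s,(.4565,-.121),.14,.112)
panelfit(s,(.44,-.298),.164,.094)
for r in bot.mark_of('panel_large_tab',s)[:2]: print(r, world(s,r['at']))
E
```

```text
t: 3.78
ee_pos: [0.4635, -0.1506, 0.4287]
tcp_rot: [[-0.236, 0.972, -0.0], [0.972, 0.236, -0.001], [-0.001, -0.0, -1.0]]
contact_force: [-0.1, 0.6, 0.7]
opening: 1.0
gripper_force: 0.0
[ 0.4637 -0.1492  0.4288]
tabtop 673 med [ 0.454  -0.1181  0.1398] rect 0.4539 -0.119 [0.0078 0.0356] 13.8 line -75.74133
tab 695 med [ 0.4538 -0.1174  0.1398] rect 0.4539 -0.119 [0.0078 0.0356] 13.7 line -75.789795
shoulder 1142 med [ 0.4481 -0.093   0.1018] rect 0.4485 -0.1207 [0.0196 0.1116] 14.0 line -75.69507
rails 1853 med [ 0.4477 -0.1156  0.0338] rect 0.4474 -0.1182 [0.036  0.1238] 14.6 line -88.999405
tabtop 466 med [ 0.4399 -0.2952  0.1639] rect 0.4397 -0.2978 [0.037  0.0086] 79.3 line 77.81153
tab 713 med [ 0.44   -0.291   0.1634] rect 0.4396 -0.2977 [0.0374 0.0088] 79.2 line 76.324005
shoulder 577 med [ 0.4423 -0.2691  0.1019] rect 0.4342 -0.2973 [0.0965 0.0202] 79.1 line 76.34191
rails 1003 med [ 0.4249 -0.2758  0.0339] rect 0.4336 -0.2981 [0.1247 0.037 ] 78.9 line 75.61495
{'at': [322.6, 184.8], 'p': 0.72} [[ 0.4552 -0.1203  0.1386]]
```

View pics/w2.png

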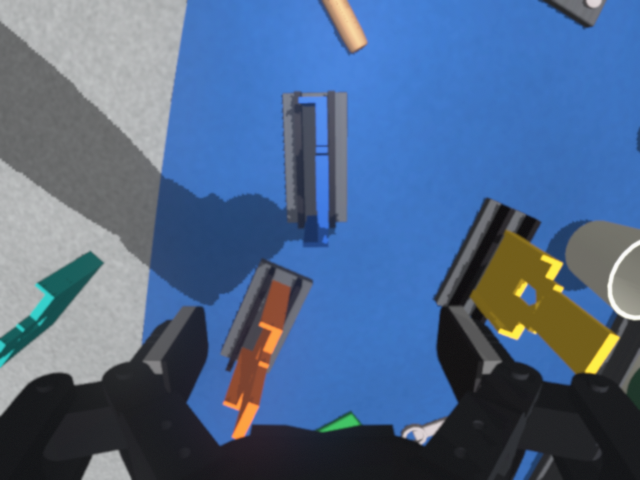

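The wrist picture shows the blue panel in its stand at (317,160), orange at (262,350), yellow at (530,290). Blue tab measures 36×8 mm at z 0.140, matching its description. Grasping it.

```bash
python3 -m handwheel '{"linear":[[-1.0,3.0,-3.0],[0,0,-5.0],[0,0,-4.0],[0,0,-1.7],[0,0,0]],"angular":[[0,0,0.2],[0,0,0],[0,0,0],[0,0,0],[0,0,0]]}' 4 60 && python3 -m handwheel '{"linear":[[0,0,0],[0,0,0],[0,0,0],[0,0,0]],"angular":[[0,0,0],[0,0,0],[0,0,0],[0,0,0]]}' 0 60
```

```text
t: 4.5
ee_pos: [0.4538, -0.1179, 0.2911]
tcp_rot: [[-0.244, 0.97, -0.002], [0.97, 0.244, 0.001], [0.001, -0.001, -1.0]]
contact_force: [-0.0, -0.2, 0.7]
opening: 0.473
gripper_force: 0.0
t: 5.0
ee_pos: [0.4549, -0.1197, 0.2941]
tcp_rot: [[-0.242, 0.97, 0.004], [0.97, 0.242, -0.001], [-0.002, 0.004, -1.0]]
contact_force: [-0.2, 0.3, 6.1]
opening: 0.071
gripper_force: 62.5
```

```bash
python3 -m handwheel '{"linear":[[0,0,2],[0,0,5],[0,0,5]],"angular":[[0,0,0],[0,0,0],[0,0,0]]}' && python3 -m handwheel '{"linear":[[0.5,5,0],[0.5,5,0],[0.5,5,0],[0.5,5,0],[0.5,5,0],[0.5,4.9,0],[0,0,0],[0,0,0]],"angular":[[0,0,-4.1],[0,0,-4.1],[0,0,-4.1],[0,0,-4.1],[0,0,-4],[0,0,-4],[0,0,0],[0,0,0]]}' && python3 - <<'E'
from fit import *
s=wrist(); save(s,'w3')
st=bot.state(); print(st['ee_pos'],st['contact_force'],st['opening'],st['t'])
for n,q in (('scene',bot.snapshot('scene')),('top',bot.snapshot('top')),('wrist',s)):
    P=cloud(q,np.ones((480,640),bool)); f=q['frame'][q['z_map']>0].astype(int)
    B=(f[:,2]>1.5*f[:,0])&(f[:,2]>1.3*f[:,1])&(np.hypot(P[:,0]-.484,P[:,1]-.18)<.09)&(P[:,2]>.1)&(P[:,2]<.3)
    Q=P[B]
    if len(Q)>20:
        print(n,len(Q),'min',Q.min(0),'max',Q.max(0),cv2.minAreaRect(Q[:,:2].astype(np.float32)))
        T=Q[Q[:,2]>Q[:,2].max()-.03]; print('tab',len(T),T.mean(0),line(T)[1])
E
```

```text
t: 5.38
ee_pos: [0.4537, -0.1194, 0.4123]
tcp_rot: [[-0.241, 0.97, -0.002], [0.97, 0.241, 0.001], [0.001, -0.002, -1.0]]
contact_force: [1.1, 0.2, -0.4]
opening: 0.073
gripper_force: 61.5
t: 6.38
ee_pos: [0.484, 0.1795, 0.4114]
tcp_rot: [[0.18, 0.984, -0.001], [0.984, -0.18, -0.001], [-0.001, -0.001, -1.0]]
contact_force: [0.7, 0.2, -0.8]
opening: 0.08
gripper_force: 61.5
[0.4841 0.179  0.4115] [-0.2414  0.4177 -0.8603] 0.08023434474529317 6.425
scene 642 min [0.4388 0.1191 0.1233] max [0.5602 0.2364 0.2994] ((0.48903346061706543, 0.16822707653045654), (0.10069648921489716, 0.10119334608316422), 41.099586486816406)
tab 36 [0.4764 0.1721 0.2899] -10.859831
top 146 min [0.4601 0.1237 0.126 ] max [0.5327 0.1839 0.2537] ((0.4959186017513275, 0.147688090801239), (0.06469633430242538, 0.05286376550793648), 67.61613464355469)
tab 15 [0.4801 0.1537 0.2334] 77.47636
wrist 6996 min [0.449  0.1243 0.1358] max [0.5299 0.2379 0.3   ] ((0.48040181398391724, 0.18352369964122772), (0.08198709040880203, 0.09512097388505936), 32.41875457763672)
tab 728 [0.4951 0.1832 0.2837] -7.650468
```

View pics/w3.png

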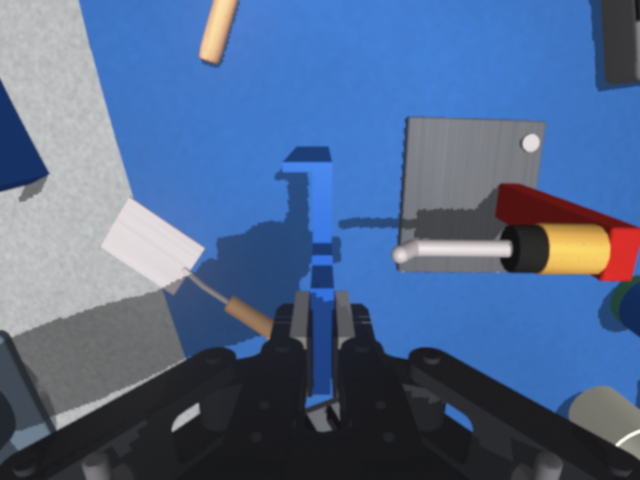

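The wrist picture shows the blue panel held square at (320,250), its far flange at (308,160); the hook's tip is at (400,256), pad front at (503,248).

```bash
cat >> fit.py <<'E'
def held(s,st,zs):
    """shoulder points of the held panel in tool coords"""
    P=cloud(s,np.ones((480,640),bool)); L=(P-st['ee_pos'])@st['tcp_rot']
    m=(abs(L[:,1])<.03)&(abs(P[:,2]-zs)<.006)&(L[:,0]>.0)&(L[:,0]<.08)
    Q=L[m]; W=P[m]; print('held',len(Q),'x max',np.percentile(Q[:,0],[95,99,100]),'y',np.percentile(Q[:,1],[1,50,99]),'z',np.median(W[:,2]))
E
python3 - <<'E'
from fit import *
st=bot.state(); s=wrist(); held(s,st,.22); print(st['ee_pos'],st['contact_force'])
P=world(s,np.stack(np.meshgrid(np.arange(640),np.arange(480)),-1).reshape(-1,2),s['z_map'].reshape(-1)).reshape(480,640,3)
for v in (149,152,155,158,161,165,180,200): print(v,P[v,326],P[v,292])
s['z_map'][:,:385]=0; hookfit(s)
E
```

```text
held 2036 x max [0.0561 0.0564 0.0566] y [-0.0163 -0.0022  0.0027] z 0.21948599679871703
[0.4841 0.1786 0.4117] [ 0.2661 -0.0411 -0.5349]
149 [0.4956 0.2338 0.1531] [ 0.4635  0.2281 -0.0001]
152 [0.4955 0.2339 0.1739] [0.4783 0.237  0.1728]
155 [0.4953 0.2337 0.1885] [0.4795 0.2368 0.1896]
158 [0.4952 0.2339 0.2045] [0.4805 0.2366 0.2038]
161 [0.495  0.2339 0.2164] [0.4813 0.2363 0.2154]
165 [0.4948 0.2328 0.2206] [0.4814 0.2352 0.2196]
180 [0.4937 0.2266 0.2191] [0.4577 0.1995 0.0006]
200 [0.4922 0.2187 0.2204] [0.4537 0.1803 0.0004]
tip u 390 pad u [501.  246.5  34. ]
yaw -11.457062085283463 y(.6) 0.1578523760018014 pad front [[0.5837 0.1645 0.17  ]] tip end [[0.5206 0.1737 0.172 ]]
```

```bash
python3 -m handwheel '{"linear":[[0,0.05,-2],[0,0,-1.5],[0,0,-0.65],[0,0,0],[0,0,0]],"angular":[[0,0,0],[0,0,0],[0,0,-0.3],[0,0,0],[0,0,0]]}' && python3 -m handwheel '{"linear":[[1.5,-0.29,0],[1.5,-0.29,0],[1,-0.19,0],[0,0,0]],"angular":[[0,0,0],[0,0,0],[0,0,0],[0,0,0]]}' && python3 - <<'E'
from fit import *
st=bot.state(); s=wrist(); save(s,'w4'); held(s,st,.178); print(st['ee_pos'],st['contact_force'])
E
```

```text
t: 7.2
ee_pos: [0.4842, 0.1802, 0.3709]
tcp_rot: [[0.186, 0.983, 0.001], [0.983, -0.186, 0.0], [0.0, 0.001, -1.0]]
contact_force: [0.0, 0.5, -0.6]
opening: 0.077
gripper_force: 61.5
t: 7.7
ee_pos: [0.525, 0.1722, 0.3698]
tcp_rot: [[0.187, 0.982, -0.001], [0.982, -0.187, -0.0], [-0.0, -0.001, -1.0]]
contact_force: [-0.5, -0.2, -0.5]
opening: 0.077
gripper_force: 61.5
held 2078 x max [0.0561 0.0564 0.0566] y [-0.0163 -0.0018  0.005 ] z 0.17753370458701986
[0.525  0.1722 0.3698] [-0.5306 -0.2255 -0.4662]
```

View pics/w4.png

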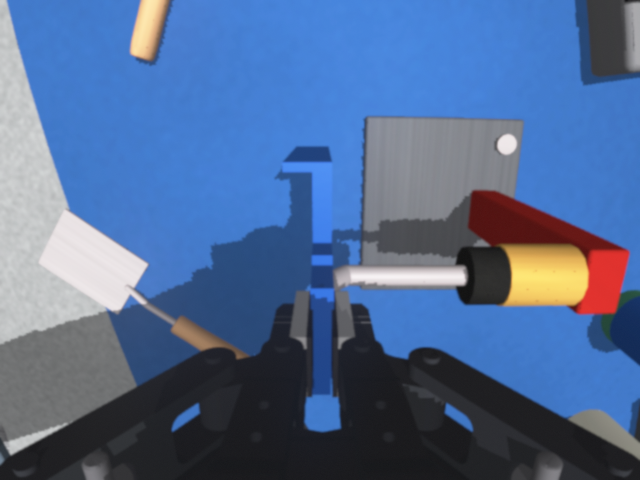

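The picture shows the rod tip at (340,276) entering the window notch (322,276), centred, with no contact force.

```bash
python3 -m handwheel '{"linear":[[1,-0.19,0],[1,-0.19,0],[1,-0.19,0],[0,0,0]],"angular":[[0,0,0],[0,0,0],[0,0,0],[0,0,0]]}' && python3 -m handwheel '{"linear":[[0,0,-0.5],[0,0,-0.5],[0,0,-0.3],[0,0,-0.2],[0,0,0],[0,0,0]],"angular":[[0,0,0],[0,0,0],[0,0,0],[0,0,0],[0,0,0],[0,0,0]]}'
```

```text
t: 8.25
ee_pos: [0.5548, 0.1665, 0.3699]
tcp_rot: [[0.186, 0.982, -0.0], [0.982, -0.186, -0.0], [-0.0, -0.0, -1.0]]
contact_force: [0.1, -0.6, -0.6]
opening: 0.076
gripper_force: 61.5
t: 9.0
ee_pos: [0.5541, 0.1668, 0.3554]
tcp_rot: [[0.186, 0.983, 0.0], [0.983, -0.186, 0.0], [0.0, 0.0, -1.0]]
contact_force: [-0.2, -0.3, -0.8]
opening: 0.08
gripper_force: 61.5
```

```bash
python3 -m handwheel '{"linear":[[0.9,-0.17,0],[0.9,-0.17,0],[0.2,-0.04,-0.05],[0.2,-0.04,-0.05],[0,0,0]],"angular":[[0,0,0],[0,0,0],[0,0,0],[0,0,0],[0,0,0]]}' && for i in 1 2; do python3 -m handwheel '{"linear":[[0.1,-0.02,0],[0.0,0,0]],"angular":[[0,0,0],[0,0,0]]}'; done
```

```text
t: 9.62
ee_pos: [0.5761, 0.1625, 0.354]
tcp_rot: [[0.186, 0.983, -0.0], [0.983, -0.186, -0.0], [-0.0, -0.0, -1.0]]
contact_force: [-0.8, 0.1, -0.7]
opening: 0.077
gripper_force: 61.5
t: 9.88
ee_pos: [0.577, 0.1624, 0.3543]
tcp_rot: [[0.186, 0.983, 0.0], [0.983, -0.186, 0.0], [0.0, 0.0, -1.0]]
contact_force: [-0.9, -0.0, -1.0]
opening: 0.077
gripper_force: 61.5
t: 10.12
ee_pos: [0.5781, 0.1622, 0.3542]
tcp_rot: [[0.186, 0.983, 0.0], [0.983, -0.186, -0.0], [0.0, 0.0, -1.0]]
contact_force: [-1.2, 0.4, -0.8]
opening: 0.078
gripper_force: 61.5
```

```bash
python3 -m handwheel '{"linear":[[0.1,-0.02,0],[0.0,0,0]],"angular":[[0,0,0],[0,0,0]]}' | grep con; python3 -m handwheel '{"linear":[[0.1,-0.02,0],[0,0,0]],"angular":[[0,0,0],[0,0,0]]}'
```

```text
contact_force: [-0.3, -0.5, -1.5]
t: 10.62
ee_pos: [0.5801, 0.1618, 0.3542]
tcp_rot: [[0.186, 0.983, 0.0], [0.983, -0.186, -0.0], [-0.0, 0.0, -1.0]]
contact_force: [-0.3, 0.1, -0.4]
opening: 0.074
gripper_force: 61.5
```

```bash
python3 -m handwheel '{"linear":[[0.1,-0.02,0],[0.0,0,0]],"angular":[[0,0,0],[0,0,0]]}' | grep con; python3 -m handwheel '{"linear":[[0.1,-0.02,0],[0,0,0]],"angular":[[0,0,0],[0,0,0]]}'
```

```text
contact_force: [-0.5, -1.3, -1.0]
t: 11.12
ee_pos: [0.5821, 0.1614, 0.3542]
tcp_rot: [[0.186, 0.983, 0.0], [0.983, -0.186, -0.0], [-0.0, 0.0, -1.0]]
contact_force: [0.2, 0.4, -1.6]
opening: 0.073
gripper_force: 61.5
```

```bash
python3 -m handwheel '{"linear":[[0.1,-0.02,0],[0.0,0,0]],"angular":[[0,0,0],[0,0,0]]}' | grep con; python3 -m handwheel '{"linear":[[0.1,-0.02,0],[0,0,0]],"angular":[[0,0,0],[0,0,0]]}'
```

```text
contact_force: [0.1, -0.1, -1.2]
t: 11.62
ee_pos: [0.5841, 0.161, 0.3542]
tcp_rot: [[0.186, 0.983, 0.0], [0.983, -0.186, 0.0], [0.0, 0.0, -1.0]]
contact_force: [-1.3, -0.2, -1.4]
opening: 0.071
gripper_force: 61.5
```

```bash
python3 -m handwheel '{"linear":[[0.1,-0.02,0],[0.0,0,0]],"angular":[[0,0,0],[0,0,0]]}' | grep con; python3 -m handwheel '{"linear":[[0.1,-0.02,0],[0,0,0]],"angular":[[0,0,0],[0,0,0]]}'
```

```text
contact_force: [0.3, 0.2, -0.3]
t: 12.12
ee_pos: [0.5861, 0.1606, 0.3542]
tcp_rot: [[0.186, 0.983, -0.0], [0.983, -0.186, 0.0], [0.0, -0.0, -1.0]]
contact_force: [0.6, -0.1, -1.1]
opening: 0.075
gripper_force: 61.5
```

```bash
python3 -m handwheel '{"linear":[[0.1,-0.02,0],[0.0,0,0]],"angular":[[0,0,0],[0,0,0]]}' | grep con; python3 -m handwheel '{"linear":[[0.1,-0.02,0],[0,0,0]],"angular":[[0,0,0],[0,0,0]]}';  python3 - <<'E'
from fit import *
st=bot.state(); s=wrist(); save(s,'w5')
P=world(s,np.stack(np.meshgrid(np.arange(640),np.arange(480)),-1).reshape(-1,2),s['z_map'].reshape(-1)).reshape(480,640,3)
L=(P-st['ee_pos'])@st['tcp_rot']
for v in (255,262,270,278,285):
  print(v,[(u,round(L[v,u,1]*1e3,1),round(P[v,u,2]*1e3)) for u in range(300,420,6)])
E
```

```text
contact_force: [1.0, 0.5, -0.9]
t: 12.62
ee_pos: [0.5881, 0.1602, 0.3542]
tcp_rot: [[0.186, 0.983, 0.0], [0.983, -0.186, -0.0], [0.0, 0.0, -1.0]]
contact_force: [-0.2, 0.5, -0.6]
opening: 0.078
gripper_force: 61.5
255 [(300, np.float64(-19.3), 12), (306, np.float64(-14.3), 11), (312, np.float64(-4.9), 177), (318, np.float64(-2.5), 177), (324, np.float64(-0.2), 178), (330, np.float64(2.1), 178), (336, np.float64(10.5), 12), (342, np.float64(15.5), 11), (348, np.float64(20.5), 12), (354, np.float64(25.6), 11), (360, np.float64(30.4), 12), (366, np.float64(35.5), 11), (372, np.float64(21.2), 156), (378, np.float64(23.8), 157), (384, np.float64(26.4), 157), (390, np.float64(28.9), 158), (396, np.float64(31.5), 159), (402, np.float64(34.2), 158), (408, np.float64(36.9), 158), (414, np.float64(39.6), 158)]
262 [(300, np.float64(-19.4), 12), (306, np.float64(-14.4), 11), (312, np.float64(-4.9), 177), (318, np.float64(-2.6), 177), (324, np.float64(-0.2), 178), (330, np.float64(2.1), 178), (336, np.float64(5.0), 163), (342, np.float64(7.6), 162), (348, np.float64(10.1), 164), (354, np.float64
[... 1418 characters left out ...]
), 170), (402, np.float64(32.0), 171), (408, np.float64(34.4), 172), (414, np.float64(37.0), 171)]
285 [(300, np.float64(-10.6), 163), (306, np.float64(-7.9), 165), (312, np.float64(-4.4), 198), (318, np.float64(-2.4), 198), (324, np.float64(-0.3), 198), (330, np.float64(1.7), 198), (336, np.float64(4.8), 171), (342, np.float64(7.2), 172), (348, np.float64(9.7), 172), (354, np.float64(12.2), 172), (360, np.float64(14.6), 172), (366, np.float64(17.1), 172), (372, np.float64(19.6), 172), (378, np.float64(22.0), 172), (384, np.float64(24.5), 173), (390, np.float64(27.0), 173), (396, np.float64(29.6), 172), (402, np.float64(32.0), 173), (408, np.float64(34.5), 172), (414, np.float64(36.9), 173)]
```

View pics/w5.png

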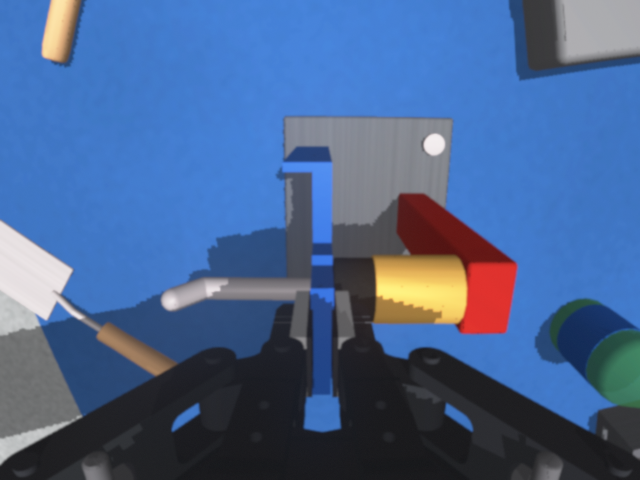

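The picture shows the blue plate hanging over the bar at (322,280), its back edge (333) all but touching the pad (335–374). Feeling on in half-millimetre steps.

```bash
python3 -m handwheel '{"linear":[[0.05,-0.01,0],[0.0,0,0]],"angular":[[0,0,0],[0,0,0]]}' | grep con; python3 -m handwheel '{"linear":[[0.05,-0.01,0],[0,0,0]],"angular":[[0,0,0],[0,0,0]]}'
```

```text
contact_force: [-0.4, -0.4, -1.7]
t: 13.18
ee_pos: [0.589, 0.16, 0.3542]
tcp_rot: [[0.186, 0.983, -0.0], [0.983, -0.186, 0.0], [0.0, -0.0, -1.0]]
contact_force: [-0.6, -0.2, -0.2]
opening: 0.075
gripper_force: 61.6
```

```bash
python3 -m handwheel '{"linear":[[0.05,-0.01,0],[0.0,0,0]],"angular":[[0,0,0],[0,0,0]]}'
```

```text
t: 13.42
ee_pos: [0.5892, 0.16, 0.3541]
tcp_rot: [[0.186, 0.983, -0.001], [0.983, -0.186, 0.0], [-0.0, -0.001, -1.0]]
contact_force: [-2.2, 0.6, -0.4]
opening: 0.076
gripper_force: 61.7
```

```bash
python3 -m handwheel '{"linear":[[0.03,-0.006,0],[0.0,0,0]],"angular":[[0,0,0],[0,0,0]]}' | grep con;  python3 -m handwheel '{"linear":[[0,0,0]],"angular":[[0,0,0]]}'
```

```text
contact_force: [-4.9, 1.8, 0.9]
t: 13.8
ee_pos: [0.5894, 0.1599, 0.3541]
tcp_rot: [[0.186, 0.983, -0.002], [0.983, -0.186, 0.0], [-0.0, -0.002, -1.0]]
contact_force: [-5.9, 0.1, 0.9]
opening: 0.077
gripper_force: 61.8
```

```bash
python3 -m handwheel '{"linear":[[0.04,-0.008,0],[0,0,0]],"angular":[[0,0,0],[0,0,0]]}' | grep con;  python3 -m handwheel '{"linear":[[0,0,0],[0,0,0],[0,0,0],[0,0,0],[0,0,0]],"angular":[[0,0,0],[0,0,0],[0,0,0],[0,0,0],[0,0,0]]}'
```

```text
contact_force: [-5.9, 1.1, 2.0]
t: 14.68
ee_pos: [0.5895, 0.1599, 0.3541]
tcp_rot: [[0.186, 0.983, -0.002], [0.983, -0.186, 0.0], [-0.0, -0.002, -1.0]]
contact_force: [-6.2, 1.3, 1.8]
opening: 0.077
gripper_force: 62.0
```

```bash
python3 -m handwheel '{"linear":[[0.04,-0.008,0],[0,0,0]],"angular":[[0,0,0],[0,0,0]]}' | grep con;  python3 -m handwheel '{"linear":[[0,0,0],[0,0,0],[0,0,0],[0,0,0],[0,0,0]],"angular":[[0,0,0],[0,0,0],[0,0,0],[0,0,0],[0,0,0]]}'
```

```text
contact_force: [-6.9, 0.9, 1.7]
t: 15.55
ee_pos: [0.5897, 0.1599, 0.3541]
tcp_rot: [[0.185, 0.983, -0.003], [0.983, -0.185, 0.001], [-0.0, -0.003, -1.0]]
contact_force: [-6.4, 0.2, 1.3]
opening: 0.077
gripper_force: 62.0
```

```bash
python3 -m handwheel '{"linear":[[0.06,-0.012,0],[0,0,0]],"angular":[[0,0,0],[0,0,0]]}' | grep con;  python3 -m handwheel '{"linear":[[0,0,0],[0,0,0]],"angular":[[0,0,0],[0,0,0]]}' | grep con;python3 -m handwheel '{"linear":[[0,0,0],[0,0,0]],"angular":[[0,0,0],[0,0,0]]}'
```

```text
contact_force: [-7.9, 0.8, 2.2]
contact_force: [-8.5, 1.9, 2.0]
t: 16.3
ee_pos: [0.5899, 0.1599, 0.3541]
tcp_rot: [[0.185, 0.983, -0.004], [0.983, -0.185, 0.001], [-0.0, -0.004, -1.0]]
contact_force: [-7.9, 1.0, 2.6]
opening: 0.073
gripper_force: 62.1
```

```bash
python3 -m handwheel '{"linear":[[0.05,-0.01,0],[0,0,0]],"angular":[[0,0,0],[0,0,0]]}' | grep con;  python3 -m handwheel '{"linear":[[0,0,0],[0,0,0],[0,0,0],[0,0,0]],"angular":[[0,0,0],[0,0,0],[0,0,0],[0,0,0]]}'
```

```text
contact_force: [-8.1, 1.5, 3.5]
t: 17.05
ee_pos: [0.5901, 0.1598, 0.3541]
tcp_rot: [[0.185, 0.983, -0.005], [0.983, -0.185, 0.001], [-0.0, -0.005, -1.0]]
contact_force: [-9.0, 1.8, 3.3]
opening: 0.078
gripper_force: 62.2
```

```bash
python3 -m handwheel '{"linear":[[-0.1,0.02,0],[-0.1,0.02,0],[0,0,-0.06],[0,0,-0.06],[0,0,0]],"angular":[[0,0,0],[0,0,0],[0,0,0],[0,0,0],[0,0,0]]}'; python3 -m handwheel '{"linear":[[0,0,0],[0,0,0],[0,0,0]],"angular":[[0,0,0],[0,0,0],[0,0,0]]}' 2.2; python3 -m handwheel '{"linear":[[0,0,1],[0,0,3],[0,0,4],[0,0,0]],"angular":[[0,0,0],[0,0,0],[0,0,0],[0,0,0]]}'
```

```text
t: 17.68
ee_pos: [0.5893, 0.16, 0.3534]
tcp_rot: [[0.186, 0.983, -0.001], [0.983, -0.186, 0.0], [0.0, -0.001, -1.0]]
contact_force: [-6.0, 0.5, 1.8]
opening: 0.077
gripper_force: 62.1
t: 18.05
ee_pos: [0.5903, 0.1597, 0.3533]
tcp_rot: [[0.186, 0.983, 0.002], [0.983, -0.186, -0.0], [0.0, 0.002, -1.0]]
contact_force: [0.5, -0.7, -0.3]
opening: 0.253
gripper_force: 0.0
t: 18.55
ee_pos: [0.5903, 0.1599, 0.4386]
tcp_rot: [[0.186, 0.983, 0.01], [0.983, -0.186, 0.001], [0.003, 0.009, -1.0]]
contact_force: [-0.3, 0.0, 0.1]
opening: 0.252
gripper_force: 0.0
```

```bash
python3 -m handwheel '{"linear":[[-1.85,-5.6,0],[-1.85,-5.6,0],[-1.85,-5.6,0],[-1.85,-5.6,0],[-1.85,-5.6,0],[-1.85,-5.6,0],[-1.85,-5.6,0],[-1.85,-3.5,0]],"angular":[[0,0,0],[0,0,0],[0,0,0],[0,0,0],[0,0,0],[0,0,0],[0,0,0],[0,0,0]]}' 4 >/dev/null; python3 -m handwheel '{"linear":[[0,0,0],[0,0,0],[0,0,0]],"angular":[[0,0,0],[0,0,0],[0,0,0]]}'; python3 - <<'E'
from fit import *
s=wrist(); print(bot.state()['ee_pos'])
panelfit(s,(.44,-.298),.164,.094)
panelfit(s,(.652,-.178),.188,.094)
q=bot.snapshot('top'); P=cloud(q,np.ones((480,640),bool)); B=P[(np.hypot(P[:,0]-.585,P[:,1]-.16)<.08)&(P[:,2]>.183)]; print('L tab',len(B),np.median(B,0),B.max(0),line(B)[1] if len(B)>5 else 0)
E
```

```text
t: 19.92
ee_pos: [0.4423, -0.2661, 0.433]
tcp_rot: [[0.184, 0.983, 0.0], [0.983, -0.184, 0.0], [0.0, 0.0, -1.0]]
contact_force: [-0.3, -0.3, -0.2]
opening: 0.467
gripper_force: 0.0
[ 0.4423 -0.266   0.433 ]
tabtop 646 med [ 0.4399 -0.2967  0.1637] rect 0.4397 -0.2983 [0.0375 0.0077] 79.2 line 79.24413
tab 741 med [ 0.4402 -0.294   0.1636] rect 0.4397 -0.2983 [0.0375 0.0077] 79.2 line 79.2988
shoulder 558 med [ 0.4437 -0.2647  0.1018] rect 0.4338 -0.2971 [0.0947 0.0194] 78.8 line 73.49806
rails 1450 med [ 0.4282 -0.2892  0.0338] rect 0.4331 -0.2991 [0.1239 0.0361] 78.9 line 67.87795
shoulder 944 med [ 0.6505 -0.1857  0.1015] rect 0.6475 -0.178 [0.0744 0.0212] 82.0 line 82.375565
rails 1833 med [ 0.6365 -0.1831  0.0335] rect 0.6463 -0.1826 [0.1169 0.0374] 82.4 line 78.98694
L tab 51 [0.5899 0.1599 0.1977] [0.5968 0.1778 0.2048] 77.69113
```

```bash
python3 -m handwheel '{"linear":[[-0.26,-3.2,-3],[0,0,-4.5],[0,0,-3],[0,0,-1.2],[0,0,0]],"angular":[[0,0,0],[0,0,-0.3],[0,0,0],[0,0,0],[0,0,0]]}' 4 60 && python3 -m handwheel '{"linear":[[0,0,0],[0,0,0],[0,0,0],[0,0,0]],"angular":[[0,0,0],[0,0,0],[0,0,0],[0,0,0]]}' 0 60 | grep -v rot; python3 -m handwheel '{"linear":[[0,0,2],[0,0,5],[0,0,4.5],[0,0,0]],"angular":[[0,0,0],[0,0,0],[0,0,0],[0,0,0]]}'
```

```text
t: 20.65
ee_pos: [0.4393, -0.2985, 0.3157]
tcp_rot: [[0.19, 0.982, -0.001], [0.982, -0.19, 0.001], [0.001, -0.001, -1.0]]
contact_force: [0.3, 0.3, 0.3]
opening: 0.466
gripper_force: 0.0
t: 21.15
ee_pos: [0.4397, -0.2996, 0.3182]
contact_force: [-0.7, 0.6, 5.4]
opening: 0.077
gripper_force: 62.5
t: 21.65
ee_pos: [0.4396, -0.2996, 0.4354]
tcp_rot: [[0.191, 0.982, 0.006], [0.982, -0.191, -0.005], [-0.004, 0.007, -1.0]]
contact_force: [0.1, -0.2, -2.0]
opening: 0.076
gripper_force: 61.6
```

```bash
python3 -m handwheel '{"linear":[[0.55,6,0],[0.55,6,0],[0.55,6,0],[0.55,6,0],[0.55,6,0],[0.55,6,0],[0.55,6,0],[0.55,6,0]],"angular":[[0,0,0],[0,0,0],[0,0,0],[0,0,0],[0,0,0],[0,0,0],[0,0,0],[0,0,0]]}' >/dev/null; python3 -m handwheel '{"linear":[[0,0,0],[0,0,0],[0,0,0]],"angular":[[0,0,0],[0,0,0],[0,0,0]]}'; python3 - <<'E'
from fit import *
st=bot.state(); s=wrist(); held(s,st,.218); print(st['ee_pos'])
E
```

```text
t: 23.02
ee_pos: [0.4832, 0.1797, 0.4303]
tcp_rot: [[0.193, 0.981, -0.001], [0.981, -0.193, -0.001], [-0.001, -0.001, -1.0]]
contact_force: [0.5, 0.0, -1.3]
opening: 0.078
gripper_force: 61.6
held 1197 x max [0.0478 0.0482 0.0483] y [-0.0167 -0.0024  0.0027] z 0.21401991777490384
[0.4832 0.1797 0.4303]
```

```bash
python3 -m handwheel '{"linear":[[0,-0.06,-2],[0,0,-1],[0,0,-0.6],[0,0,0],[0,0,0]],"angular":[[0,0,0],[0,0,0],[0,0,0],[0,0,0],[0,0,0]]}' && python3 -m handwheel '{"linear":[[1.5,-0.29,0],[1.5,-0.29,0],[1,-0.19,0],[0,0,0]],"angular":[[0,0,0],[0,0,0],[0,0,0],[0,0,0]]}' && python3 - <<'E'
from fit import *
st=bot.state(); s=wrist(); save(s,'w6'); held(s,st,.178); print(st['ee_pos'],st['contact_force'])
E
```

```text
t: 23.7
ee_pos: [0.4833, 0.1802, 0.3956]
tcp_rot: [[0.191, 0.982, 0.001], [0.982, -0.191, 0.0], [0.0, 0.001, -1.0]]
contact_force: [-0.7, 0.7, -2.0]
opening: 0.077
gripper_force: 61.5
t: 24.2
ee_pos: [0.5242, 0.1722, 0.3945]
tcp_rot: [[0.192, 0.981, -0.001], [0.981, -0.192, -0.0], [-0.0, -0.001, -1.0]]
contact_force: [-0.4, 0.4, -1.3]
opening: 0.073
gripper_force: 61.6
held 1249 x max [0.0481 0.0483 0.0484] y [-0.0167 -0.002   0.0061] z 0.17814608776793017
[0.5242 0.1722 0.3945] [-0.3837  0.3855 -1.312 ]
```

View pics/w6.png

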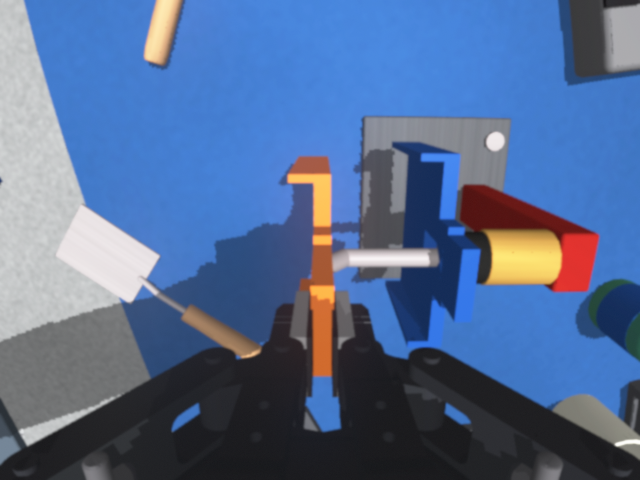

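The picture shows the blue panel hanging square at (435,250) and the orange one's window (322,258) taking the tip at (340,260), centred and free of contact. Going on over the tip.

```bash
python3 -m handwheel '{"linear":[[1,-0.21,0],[1,-0.21,0],[0.8,-0.16,0],[0,0,0]],"angular":[[0,0,0],[0,0,0],[0,0,0],[0,0,0]]}' | grep -v rot && python3 -m handwheel '{"linear":[[0,0,-0.5],[0,0,-0.5],[0,0,-0.3],[0,0,-0.2],[0,0,0],[0,0,0]],"angular":[[0,0,0],[0,0,0],[0,0,0],[0,0,0],[0,0,0],[0,0,0]]}'
```

```text
t: 24.75
ee_pos: [0.5518, 0.1665, 0.3947]
contact_force: [-0.3, 0.1, -1.6]
opening: 0.076
gripper_force: 61.6
t: 25.5
ee_pos: [0.5512, 0.1668, 0.3802]
tcp_rot: [[0.191, 0.982, 0.0], [0.982, -0.191, 0.0], [0.0, 0.0, -1.0]]
contact_force: [-0.5, 0.1, -2.5]
opening: 0.08
gripper_force: 61.6
```

```bash
python3 -m handwheel '{"linear":[[1,-0.2,-0.05],[1,-0.2,-0.05],[0.5,-0.1,0],[0.2,-0.04,0],[0,0,0]],"angular":[[0,0,0],[0,0,0],[0,0,0],[0,0,0],[0,0,0]]}' | grep -v rot && python3 -m handwheel '{"linear":[[0.1,-0.02,0],[0,0,0]],"angular":[[0,0,0],[0,0,0]]}'
```

```text
t: 26.12
ee_pos: [0.5783, 0.1613, 0.3789]
contact_force: [-0.4, -0.1, -1.0]
opening: 0.078
gripper_force: 61.6
t: 26.38
ee_pos: [0.5791, 0.1612, 0.3791]
tcp_rot: [[0.191, 0.982, 0.0], [0.982, -0.191, 0.0], [0.0, 0.0, -1.0]]
contact_force: [-0.4, 0.2, -1.1]
opening: 0.073
gripper_force: 61.6
```

```bash
python3 -m handwheel '{"linear":[[0.1,-0.02,0],[0,0,0]],"angular":[[0,0,0],[0,0,0]]}' | grep con && python3 -m handwheel '{"linear":[[0.1,-0.02,0],[0,0,0]],"angular":[[0,0,0],[0,0,0]]}'
```

```text
contact_force: [0.7, -0.1, -0.8]
t: 26.88
ee_pos: [0.5811, 0.1608, 0.379]
tcp_rot: [[0.191, 0.982, -0.0], [0.982, -0.191, 0.0], [0.0, -0.0, -1.0]]
contact_force: [-0.6, 0.2, -1.0]
opening: 0.077
gripper_force: 61.6
```

```bash
python3 -m handwheel '{"linear":[[0.1,-0.02,0],[0,0,0]],"angular":[[0,0,0],[0,0,0]]}' | grep con && python3 -m handwheel '{"linear":[[0.05,-0.01,0],[0,0,0],[0,0,0]],"angular":[[0,0,0],[0,0,0],[0,0,0]]}'
```

```text
contact_force: [-3.5, -0.4, 0.1]
t: 27.5
ee_pos: [0.5818, 0.1607, 0.379]
tcp_rot: [[0.191, 0.982, -0.003], [0.982, -0.191, 0.0], [-0.0, -0.003, -1.0]]
contact_force: [-5.4, 0.8, 0.1]
opening: 0.073
gripper_force: 62.0
```

```bash
python3 -m handwheel '{"linear":[[0.07,-0.014,0],[0,0,0]],"angular":[[0,0,0],[0,0,0]]}' | grep con && python3 -m handwheel '{"linear":[[0,0,0],[0,0,0]],"angular":[[0,0,0],[0,0,0]]}'
```

```text
contact_force: [-6.7, 1.3, 1.6]
t: 28.0
ee_pos: [0.5822, 0.1606, 0.379]
tcp_rot: [[0.19, 0.982, -0.004], [0.982, -0.19, 0.001], [-0.0, -0.004, -1.0]]
contact_force: [-6.4, 1.2, 1.8]
opening: 0.076
gripper_force: 62.1
```

```bash
python3 -m handwheel '{"linear":[[0.07,-0.014,0],[0,0,0]],"angular":[[0,0,0],[0,0,0]]}' | grep con && python3 -m handwheel '{"linear":[[0,0,0],[0,0,0]],"angular":[[0,0,0],[0,0,0]]}'
```

```text
contact_force: [-7.0, 1.9, 2.6]
t: 28.5
ee_pos: [0.5825, 0.1605, 0.3791]
tcp_rot: [[0.19, 0.982, -0.005], [0.982, -0.19, 0.001], [-0.0, -0.005, -1.0]]
contact_force: [-6.5, 0.6, 2.3]
opening: 0.077
gripper_force: 62.3
```

```bash
python3 -m handwheel '{"linear":[[0.07,-0.014,0],[0,0,0]],"angular":[[0,0,0],[0,0,0]]}' | grep con && python3 -m handwheel '{"linear":[[0.07,-0.014,0],[0,0,0],[0,0,0]],"angular":[[0,0,0],[0,0,0],[0,0,0]]}'
```

```text
contact_force: [-8.8, 0.7, 3.8]
t: 29.12
ee_pos: [0.5832, 0.1604, 0.3791]
tcp_rot: [[0.19, 0.982, -0.007], [0.982, -0.19, 0.001], [-0.0, -0.007, -1.0]]
contact_force: [-9.6, 1.4, 3.6]
opening: 0.076
gripper_force: 62.5
```

```bash
python3 -m handwheel '{"linear":[[0,0,0],[0,0,0],[0,0,0],[0,0,0]],"angular":[[0,0,0],[0,0,0],[0,0,0],[0,0,0]]}' | grep con;  python3 -m handwheel '{"linear":[[-0.15,0.03,0],[-0.1,0.02,0],[0,0,-0.06],[0,0,-0.06],[0,0,0]],"angular":[[0,0,0],[0,0,0],[0,0,0],[0,0,0],[0,0,0]]}'; python3 -m handwheel '{"linear":[[0,0,0],[0,0,0],[0,0,0]],"angular":[[0,0,0],[0,0,0],[0,0,0]]}' 2.0; python3 -m handwheel '{"linear":[[0,0,1],[0,0,3],[0,0,4],[0,0,0]],"angular":[[0,0,0],[0,0,0],[0,0,0],[0,0,0]]}'
```

```text
contact_force: [-11.0, 2.3, 3.9]
t: 30.25
ee_pos: [0.582, 0.1607, 0.3778]
tcp_rot: [[0.191, 0.982, -0.003], [0.982, -0.191, 0.001], [0.0, -0.003, -1.0]]
contact_force: [-5.7, 1.1, 1.1]
opening: 0.076
gripper_force: 62.0
t: 30.62
ee_pos: [0.5834, 0.1602, 0.3782]
tcp_rot: [[0.191, 0.982, 0.002], [0.982, -0.191, -0.0], [0.0, 0.002, -1.0]]
contact_force: [-0.2, 0.4, -0.0]
opening: 0.233
gripper_force: 0.0
t: 31.12
ee_pos: [0.5833, 0.1604, 0.4634]
tcp_rot: [[0.191, 0.982, 0.009], [0.982, -0.191, 0.001], [0.003, 0.009, -1.0]]
contact_force: [-0.7, 0.4, -0.2]
opening: 0.234
gripper_force: 0.0
```

```bash
python3 -m handwheel '{"linear":[[0.9,-5.3,0],[0.9,-5.3,0],[0.9,-5.3,0],[0.9,-5.3,0],[0.9,-5.3,0],[0.9,-5.3,0],[0.9,-5.2,0],[0,0,0]],"angular":[[0,0,0],[0,0,0],[0,0,0],[0,0,0],[0,0,0],[0,0,0],[0,0,0],[0,0,0]]}' 4 >/dev/null; python3 -m handwheel '{"linear":[[0,0,0],[0,0,0]],"angular":[[0,0,0],[0,0,0]]}'; python3 - <<'E'
from fit import *
s=wrist(); print(bot.state()['ee_pos'])
panelfit(s,(.653,-.178),.188,.076)
q=bot.snapshot('top'); P=cloud(q,np.ones((480,640),bool)); B=P[(np.hypot(P[:,0]-.585,P[:,1]-.16)<.08)&(P[:,2]>.205)]; print('M tab',len(B),np.median(B,0),B.max(0),line(B)[1] if len(B)>5 else 0)
E
```

```text
t: 32.38
ee_pos: [0.6459, -0.2082, 0.4584]
tcp_rot: [[0.189, 0.982, 0.001], [0.982, -0.189, 0.0], [0.0, 0.001, -1.0]]
contact_force: [0.3, 0.4, 0.1]
opening: 0.472
gripper_force: 0.0
[ 0.6459 -0.2081  0.4585]
tabtop 769 med [ 0.6536 -0.1769  0.1878] rect 0.6535 -0.1778 [0.0361 0.008 ] 82.0 line 81.708405
tab 802 med [ 0.6537 -0.1762  0.1878] rect 0.6535 -0.1778 [0.0361 0.008 ] 82.0 line 81.64705
shoulder 364 med [ 0.6549 -0.1478  0.1018] rect 0.6475 -0.1765 [0.0756 0.0198] 81.7 line 73.60277
rails 1504 med [ 0.642  -0.1729  0.0338] rect 0.647 -0.1789 [0.124  0.0361] 81.9 line 72.67434
M tab 58 [0.5815 0.1617 0.2209] [0.5889 0.1796 0.2297] 77.138145
```

```bash
python3 -m handwheel '{"linear":[[0.76,3.0,-3],[0,0.04,-4.5],[0,0,-3],[0,0,-1.3],[0,0,0]],"angular":[[0,0,1.5],[0,0,1.4],[0,0,0],[0,0,0],[0,0,0]]}' 4 60 && python3 -m handwheel '{"linear":[[0,0,0],[0,0,0],[0,0,0],[0,0,0]],"angular":[[0,0,0],[0,0,0],[0,0,0],[0,0,0]]}' 0 60 | grep -v rot; python3 -m handwheel '{"linear":[[0,0,2],[0,0,5],[0,0,4.5],[0,0,0]],"angular":[[0,0,0],[0,0,0],[0,0,0],[0,0,0]]}'
```

```text
t: 33.1
ee_pos: [0.6533, -0.1786, 0.3394]
tcp_rot: [[0.14, 0.99, -0.001], [0.99, -0.14, 0.0], [0.0, -0.001, -1.0]]
contact_force: [-0.9, -0.4, -0.3]
opening: 0.469
gripper_force: 0.0
t: 33.6
ee_pos: [0.6541, -0.1795, 0.3424]
contact_force: [0.4, 0.4, 6.2]
opening: 0.076
gripper_force: 62.7
t: 34.1
ee_pos: [0.6537, -0.1793, 0.4602]
tcp_rot: [[0.141, 0.99, 0.009], [0.99, -0.141, -0.003], [-0.002, 0.009, -1.0]]
contact_force: [0.2, -0.8, -0.6]
opening: 0.073
gripper_force: 61.8
```

```bash
python3 -m handwheel '{"linear":[[-4.25,4,0],[-4.25,4,0],[-4.25,4,0],[-4.25,4,0],[0,4.95,0],[0,4.95,0],[0,4.95,0],[0,4.95,0]],"angular":[[0,0,-1],[0,0,-1],[0,0,-1],[0,0,0],[0,0,0],[0,0,0],[0,0,0],[0,0,0]]}' >/dev/null; python3 -m handwheel '{"linear":[[0,0,0],[0,0,0],[0,0,0]],"angular":[[0,0,0],[0,0,0],[0,0,0]]}'; python3 - <<'E'
from fit import *
st=bot.state(); s=wrist(); held(s,st,.212); print(st['ee_pos'])
E
```

```text
t: 35.48
ee_pos: [0.4837, 0.1777, 0.4542]
tcp_rot: [[0.194, 0.981, -0.001], [0.981, -0.194, -0.001], [-0.001, -0.001, -1.0]]
contact_force: [-0.4, -0.3, -1.3]
opening: 0.074
gripper_force: 61.7
held 700 x max [0.0396 0.0397 0.0398] y [-0.0169 -0.0032  0.0022] z 0.21360737880181935
[0.4837 0.1777 0.4542]
```

```bash
python3 -m handwheel '{"linear":[[0,0.12,-2],[0,0,-1],[0,0,-0.6],[0,0,0],[0,0,0]],"angular":[[0,0,0],[0,0,0],[0,0,0],[0,0,0],[0,0,0]]}' && python3 -m handwheel '{"linear":[[1.5,-0.29,0],[1.5,-0.29,0],[1,-0.19,0],[0,0,0]],"angular":[[0,0,0],[0,0,0],[0,0,0],[0,0,0]]}' && python3 - <<'E'
from fit import *
st=bot.state(); s=wrist(); save(s,'w7'); held(s,st,.178); print(st['ee_pos'],st['contact_force'])
E
```

```text
t: 36.15
ee_pos: [0.4837, 0.1799, 0.4194]
tcp_rot: [[0.193, 0.981, 0.001], [0.981, -0.193, 0.0], [0.0, 0.001, -1.0]]
contact_force: [-0.1, 0.1, -2.5]
opening: 0.078
gripper_force: 61.7
t: 36.65
ee_pos: [0.5246, 0.172, 0.4183]
tcp_rot: [[0.193, 0.981, -0.001], [0.981, -0.193, -0.0], [-0.0, -0.001, -1.0]]
contact_force: [-0.0, -0.5, -2.4]
opening: 0.073
gripper_force: 61.7
held 728 x max [0.0396 0.0397 0.0398] y [-0.0169 -0.0026  0.0064] z 0.17766116294845025
[0.5246 0.172  0.4183] [-0.0431 -0.4685 -2.4089]
```

View pics/w7.png

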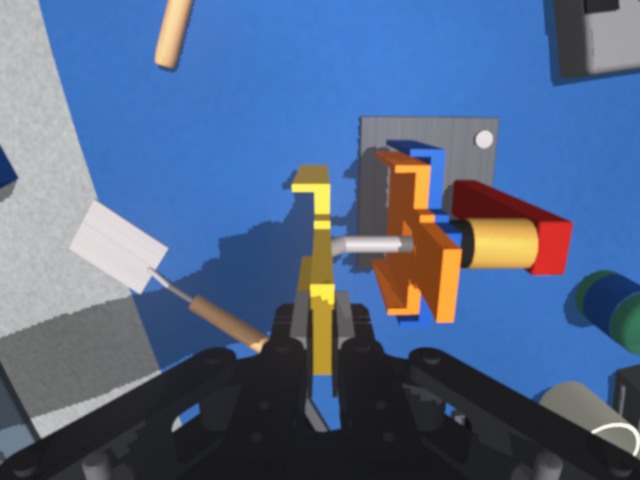

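The picture shows blue (430,240) and orange (420,235) nested on the bar; yellow's window (322,243) is just taking the tip (338,245).

```bash
python3 -m handwheel '{"linear":[[1,-0.23,0],[1,-0.22,0],[0.5,-0.1,0],[0,0,0]],"angular":[[0,0,0],[0,0,0],[0,0,0],[0,0,0]]}' | grep -v rot && python3 -m handwheel '{"linear":[[0,0,-0.5],[0,0,-0.5],[0,0,-0.3],[0,0,-0.2],[0,0,0],[0,0,0]],"angular":[[0,0,0],[0,0,0],[0,0,0],[0,0,0],[0,0,0],[0,0,0]]}'
```

```text
t: 37.2
ee_pos: [0.5489, 0.1667, 0.4186]
contact_force: [-0.4, 0.2, -1.4]
opening: 0.079
gripper_force: 61.7
t: 37.95
ee_pos: [0.5486, 0.1668, 0.404]
tcp_rot: [[0.193, 0.981, 0.0], [0.981, -0.193, 0.0], [0.0, 0.0, -1.0]]
contact_force: [0.4, 0.4, -1.6]
opening: 0.079
gripper_force: 61.7
```

```bash
python3 -m handwheel '{"linear":[[0.9,-0.18,-0.05],[0.8,-0.16,-0.05],[0.4,-0.08,0],[0.1,-0.02,0],[0,0,0]],"angular":[[0,0,0],[0,0,0],[0,0,0],[0,0,0],[0,0,0]]}' | grep -v rot && python3 -m handwheel '{"linear":[[0.1,-0.02,0],[0,0,0]],"angular":[[0,0,0],[0,0,0]]}'
```

```text
t: 38.58
ee_pos: [0.5706, 0.1624, 0.4028]
contact_force: [-0.0, 0.2, -1.1]
opening: 0.072
gripper_force: 61.7
t: 38.83
ee_pos: [0.5715, 0.1622, 0.4029]
tcp_rot: [[0.193, 0.981, 0.0], [0.981, -0.193, 0.0], [0.0, 0.0, -1.0]]
contact_force: [-0.5, -0.6, -1.3]
opening: 0.077
gripper_force: 61.7
```

```bash
python3 -m handwheel '{"linear":[[0.1,-0.02,0],[0,0,0]],"angular":[[0,0,0],[0,0,0]]}' | grep con ; python3 -m handwheel '{"linear":[[0.05,-0.01,0],[0,0,0]],"angular":[[0,0,0],[0,0,0]]}'
```

```text
contact_force: [0.3, 0.4, -1.3]
t: 39.33
ee_pos: [0.573, 0.1619, 0.4028]
tcp_rot: [[0.193, 0.981, -0.0], [0.981, -0.193, 0.0], [0.0, -0.0, -1.0]]
contact_force: [0.7, 0.6, -1.3]
opening: 0.074
gripper_force: 61.7
```

```bash
python3 -m handwheel '{"linear":[[0.1,-0.02,0],[0,0,0]],"angular":[[0,0,0],[0,0,0]]}' | grep con ; python3 -m handwheel '{"linear":[[0.05,-0.01,0],[0,0,0]],"angular":[[0,0,0],[0,0,0]]}'
```

```text
contact_force: [-2.7, 1.0, 0.0]
t: 39.83
ee_pos: [0.574, 0.1617, 0.4028]
tcp_rot: [[0.192, 0.981, -0.002], [0.981, -0.192, 0.0], [-0.0, -0.002, -1.0]]
contact_force: [-4.4, -0.3, 0.3]
opening: 0.08
gripper_force: 62.1
```

```bash
python3 -m handwheel '{"linear":[[0.1,-0.02,0],[0,0,0]],"angular":[[0,0,0],[0,0,0]]}' | grep con ; python3 -m handwheel '{"linear":[[0.1,-0.02,0],[0,0,0],[0,0,0]],"angular":[[0,0,0],[0,0,0],[0,0,0]]}'
```

```text
contact_force: [-6.2, 0.2, 1.3]
t: 40.45
ee_pos: [0.5752, 0.1615, 0.4029]
tcp_rot: [[0.192, 0.981, -0.004], [0.981, -0.192, 0.001], [0.0, -0.004, -1.0]]
contact_force: [-7.2, 0.9, 2.6]
opening: 0.073
gripper_force: 62.7
```

```bash
python3 -m handwheel '{"linear":[[0.1,-0.02,0],[0,0,0]],"angular":[[0,0,0],[0,0,0]]}' | grep con ; python3 -m handwheel '{"linear":[[0.05,-0.01,0],[0,0,0],[0,0,0],[0,0,0]],"angular":[[0,0,0],[0,0,0],[0,0,0],[0,0,0]]}'
```

```text
contact_force: [-8.7, 1.3, 3.0]
t: 41.2
ee_pos: [0.576, 0.1614, 0.403]
tcp_rot: [[0.192, 0.981, -0.006], [0.981, -0.192, 0.001], [0.0, -0.006, -1.0]]
contact_force: [-9.5, 1.1, 4.7]
opening: 0.074
gripper_force: 63.0
```

```bash
python3 -m handwheel '{"linear":[[0.06,-0.01,0],[0,0,0],[0,0,0],[0,0,0],[0,0,0],[0,0,0]],"angular":[[0,0,0],[0,0,0],[0,0,0],[0,0,0],[0,0,0],[0,0,0]]}' | grep con;  python3 -m handwheel '{"linear":[[-0.15,0.03,0],[-0.15,0.03,0],[0,0,-0.06],[0,0,-0.06],[0,0,0]],"angular":[[0,0,0],[0,0,0],[0,0,0],[0,0,0],[0,0,0]]}'
```

```text
contact_force: [-10.3, 0.4, 3.4]
t: 42.58
ee_pos: [0.5747, 0.1617, 0.4018]
tcp_rot: [[0.192, 0.981, -0.003], [0.981, -0.192, 0.001], [0.0, -0.003, -1.0]]
contact_force: [-6.0, 0.9, 3.2]
opening: 0.076
gripper_force: 62.4
```

```bash
python3 -m handwheel '{"linear":[[0,0,0],[0,0,0],[0,0,0]],"angular":[[0,0,0],[0,0,0],[0,0,0]]}' 2.0 | grep con; python3 -m handwheel '{"linear":[[0,0,1],[0,0,3],[0,0,4],[-4,0,2],[-4,0,0],[-4,0,0],[0,0,0],[0,0,0]],"angular":[[0,0,0],[0,0,0],[0,0,0],[0,0,0],[0,0,0],[0,0,0],[0,0,0],[0,0,0]]}'; python3 - <<'E'
from fit import *
u=np.array([.982,-.19,0]);v=np.array([.19,.982,0])
st=bot.state();w=wrist(); save(w,'w8')
for n,q in (('top',bot.snapshot('top')),('scene',bot.snapshot('scene')),('wrist',w)):
    P=cloud(q,np.ones((480,640),bool)); P=P[(np.hypot(P[:,0]-.585,P[:,1]-.16)<.08)]
    for k,(z0,z1) in dict(L=(.190,.202),M=(.21,.228),S=(.234,.255)).items():
        B=P[(P[:,2]>z0)&(P[:,2]<z1)]
        if len(B)>8: print(n,k,len(B),'along',np.percentile(B@u,[5,50,95]),'across',(B@v).min(),(B@v).max(),'z',B[:,2].max(),np.median(B[:,2]),line(B)[1])
print('bar across',np.array([.59,.1599,0])@v)
E
```

```text
contact_force: [-0.8, -0.3, -0.2]
t: 43.95
ee_pos: [0.456, 0.1614, 0.5024]
tcp_rot: [[0.193, 0.981, 0.002], [0.981, -0.193, 0.0], [0.001, 0.002, -1.0]]
contact_force: [-0.3, -0.3, 0.0]
opening: 0.232
gripper_force: 0.0
top L 26 along [0.5289 0.5499 0.5534] across 0.2516832111762835 0.28769991579515986 z 0.20170134731120976 0.19848910377643497 34.6516
top M 40 along [0.5293 0.5415 0.545 ] across 0.25135507352346254 0.2872250076258286 z 0.22776683400239517 0.2225691550580081 75.81748
top S 58 along [0.5286 0.532  0.537 ] across 0.25147437363791364 0.28806148213986366 z 0.25247186539628974 0.24608858785318782 82.10205
scene L 50 along [0.5348 0.5481 0.5526] across 0.2488617835972591 0.2867940356887862 z 0.2016156842940292 0.19713689942730778 66.01761
scene M 66 along [0.5314 0.539  0.5446] across 0.24947181244919492 0.28950478055302536 z 0.22748639728564338 0.221142680263626 74.28339
scene S 59 along [0.5278 0.5326 0.5364] across 0.24895647137539323 0.28825262199600404 z 0.2535823379933202 0.24369010249137313 75.55615
wrist L 406 along [0.5261 0.5267 0.5464] across 0.25075729332808777 0.28717303198644406 z 0.20199376117394272 0.19621704016100605 76.517136
wrist M 712 along [0.5259 0.5266 0.5363] across 0.2505964324558874 0.2871396688979426 z 0.22799871753922882 0.21947332017352672 79.039185
wrist S 1375 along [0.526  0.5276 0.5337] across 0.2507146901466232 0.28719380334723876 z 0.24882041304675073 0.24609963360773185 77.116
bar across 0.26912179999999997
```

View pics/w8.png

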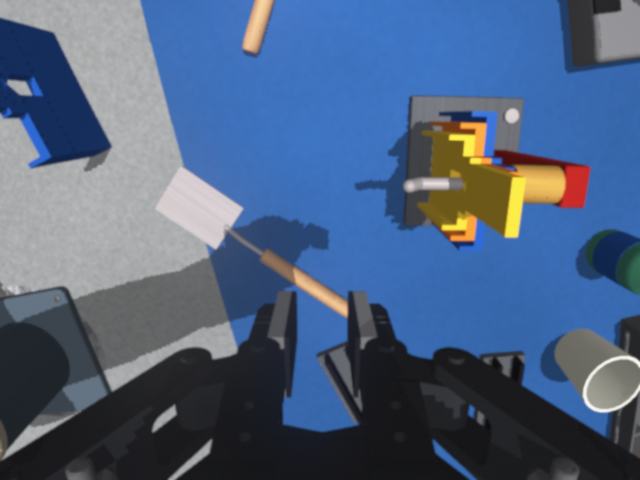

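The picture shows blue, orange and yellow nested square on the bar at (460,185) with the gripper clear. One numerical check of the spacing, then hand in.

```bash
python3 - <<'E'
from fit import *
u=np.array([.982,-.19,0]);v=np.array([.19,.982,0])
s=wrist(); P=world(s,np.stack(np.meshgrid(np.arange(640),np.arange(480)),-1).reshape(-1,2),s['z_map'].reshape(-1)).reshape(480,640,3)
h=cv2.cvtColor(s['frame'],cv2.COLOR_RGB2HSV)
near=(np.hypot(P[...,0]-.58,P[...,1]-.16)<.09)&(abs(P[...,2]-.161)<.004)
a=P@u;c=P@v-.2691
for n,lo,hi in (('L',100,130),('M',5,17),('S',20,35)):
    m=near&(h[...,0]>=lo)&(h[...,0]<=hi)&(h[...,1]>120)
    for sd in (1,-1):
        k=m&(c*sd>.03); 
        if k.sum()>5: print(n,sd,k.sum(),'front edge',np.percentile(a[k],[2,5,50,98]),'edge',np.percentile(c[k],[2,98]),np.median(P[...,2][k]))
E
```

```text
L 1 421 front edge [0.5311 0.5326 0.5458 0.5505] edge [0.0306 0.0557] 0.16091838412399168
L -1 351 front edge [0.531  0.5323 0.5454 0.5505] edge [-0.0556 -0.0314] 0.16053166558510043
M 1 190 front edge [0.5229 0.5231 0.5353 0.5423] edge [0.0302 0.0467] 0.16080940452917328
M -1 249 front edge [0.5229 0.5234 0.5366 0.542 ] edge [-0.0462 -0.0307] 0.16038892738660468
S 1 237 front edge [0.5146 0.5152 0.5271 0.535 ] edge [0.03   0.0383] 0.16082453428832455
S -1 213 front edge [0.5142 0.5147 0.5266 0.5345] edge [-0.0385 -0.0304] 0.1606264768444239
```

Spacing is about 8 mm between plates, centred and square, with shoulders at z 0.161 as expected for hanging panels.

```bash
python3 -c "
from rig import bot
print(bot.job_done())"
```

```text
the job is handed in; nothing more can be done
None
```

The blue, orange and yellow panels hang nested and square on the hook, each pressed back at about 9–11 N by wrist reading before release. I handed the job in at about 44 s; no verdict came back.

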